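# Fit the test gauge to the laundry water header's quick coupler

### The arm

A 7-joint arm with a two-finger parallel gripper is mounted at the origin on the work surface. World frame = base frame: x ahead of the robot, y to its left, z up, the work surface at z = 0. Lengths are in m, angles in rad, forces in N, time in s.
With the tool pointing down it reaches from about 0.425 to 0.825 m from the base axis. Payload 3.6 kg.
Tool frame: the origin (TCP) lies midway between the tips of the shut fingers; the grasp point (between the pads) lies manip.grip_depth behind it (manip.grip_depth is the distance from the TCP to the grasp point, in m); z points along the fingers, y is the direction in which the jaws open and shut (so a half turn about z gives the same grasp; the last joint's range is limited). The gripper opens to 93 mm and grips with 3 to 60 N. Pads are 15 mm wide; open, the fingers measure 128 mm over their backs; the gripper's body (75 mm by 188 mm) begins 65 mm behind the grasp point.
Start: joints at [1.202, 0.615, -0.013, 1.423, 0.008, 1.103, -0.04], TCP at [0.218, -0.612, 0.198] pointing down, gripper open.
Joint ranges: [-3.12, 3.12], [-0.3, 2.06], [-1.34, 1.32], [0.26, 2.42], [-1.36, 4.5], [0.01, 1.98], [-2.84, 2.84]. Speed limits (rad/s): [2.79, 2.79, 3.14, 3.14, 3.14, 3.14, 3.14].

### API

Orientations are given as a unit quaternion [x, y, z, w].
In Python, from bench import manip, optics, ticket, spotter gives the robot as it stands.
- The arm moves only by the shell command python3 -m handwheel 'ROWS' [FORCE]. ROWS is a JSON object of lists of equal length, an entry for each row: "travel": the shift along the tool's x, y, z in units of 50 mm (1.0 is 50 mm), a list of three; "twist": the turn, a rotation vector about the tool's x, y, z in rad, a list of three; "hand": the finger opening in mm, from 0 to 93. In form: {"travel": [[tx, ty, tz], ...], "twist": [[rx, ry, rz], ...], "hand": [hand, ...]}. A call has 1 to 20 rows; each row is the pose to reach, as a shift and turn from the pose commanded when the call began, along the tool's axes at that moment; what a row does not reach only later rows make up. A row lasts 1/8 s, in which the tool goes at most 62.5 mm and 10.7 degrees, less where a joint would pass 70% of its speed; a pose out of reach is approached as far as the arm can. A call with a gripper value outside its range is refused whole. The fingers move at their own pace and stop on an object; FORCE is the grip in N (left out, the last holds). Time passes only in rows, so rows that repeat a pose let the fingers close. It gives the time, the measured TCP pose, the force and the opening at its end, in the units of the state.
- manip.read_state(): the state, without advancing time (a new reading comes with each control period).
- optics.capture(name): name is "side" or "top"; returns a dict with "color" (420x560x3 uint8, blue, green, red), "depth" (420x560 float32, m along the optical axis (not along the pixel's ray), 0 where there is no reading), "fx", "fy", "cx", "cy" (pixels), "R" (3x3) and "t" (3): a world point X has camera coordinates R X + t. Camera axes: x right, y down, z forward; pixel columns grow to the right and rows downward; lengths in m; the calibration is good to about 2 mm. A picture is of the moment at which its call begins.
- ticket.job_done(): hands the job in, once; it reports no verdict.
Trained networks look in a picture, given as the dict that the camera call returned (one of the last four; its "shot" number tells which), for a name from the list of things; names that differ only in an ending like _2 or _b are one class to them, and where a whole thing is asked for, a point or a joint stands for the part that bears it (a point fixed in the world has none). Each returns a list of dicts, best first, with "confidence" (0 to 1); they miss things now and then, are a little off and sometimes report something else, mostly with a low value. They report only what shows in the picture. A call takes as long as a camera call.
- spotter.look_for(picture, label): "rect" ([left, top, right, bottom] in pixels, round what is visible of it).
The state is a dict: "t": time; "qpos": joint angles; "dq": joint speeds; "effort": joint torques, N m; "eef_pos": TCP position; "tcp_rot": TCP orientation; "ft_force": force on the tool from outside, world axes, zero at the start; "torque": the same for the moment, N m; "width": finger opening in m.
Only numpy, scipy, OpenCV 4.12 (cv2) and the standard library are available. Lean on these libraries where they do the work, as an engineer would, in place of code of your own. Each camera call takes 0.05 s, during which the arm holds its last target.

### The job

Check-gauge hook-up on the laundry's water header: pull the coupler's brass sleeve back (down) until it stays back by itself, take out the red blanking plug that it lets go and lay it in the grey tray. Then push the blue pressure gauge's plug gently home in the coupler, by feel and without forcing it, until the sleeve springs forward again and locks it, and let go. Leave the bottle, the jar and the wrench alone.

Things in the scene. Friction and masses are not known exactly. Their poses are not given: they have to be found in the camera images.
- manifold: Water header, fixed: foot plate 76 x 200 mm, on it a brass bar (42 x 170 mm, top 45 mm above the counter) along this frame's y. Copper pipes leave on its +x side into the counter; a red and a blue valve handle (tops 75 mm high) stand 58 mm either side of the middle along y. The quick coupler stands upright in the middle. Origin: on the coupler's axis at counter level, z up.
- coupler_mouth (a point): Centre of the coupler's open upper end, on its upright axis, 130 mm above the counter; axes as the header's. Steel barrel 30 mm in diameter, bore 22 mm, flared to 25 mm over the top 1.5 mm. In the empty bore a sprung valve face meets a plug's tip 12 mm below the mouth and yields to 20 mm: 12 to 18 N are needed, most in the first 2 mm. Treat the barrel gently: 15 N at most on it besides.
- sleeve_rim (a point): Centre of the upper rim of the knurled brass sleeve around the coupler; moves with it. Sleeve 42 mm in diameter, 36 mm long below this rim. While it is forward the rim lies 2 mm below the mouth. Fingers may reach down beside it to 64 mm above the counter; fingers that close along the header's x clear the valve handles.
- sleeve (a joint): How far the sleeve is pulled back (down), in m: 0 forward, 0.009 at its stop; its spring pushes it forward with 5 to 7 N. At the start a plug is locked in. Pulled back to its stop it frees that plug, which is lifted about 8 mm; jaws then hold the sleeve back at about 0.005 when let go. A plug pushed fully home frees the jaws: the sleeve springs to 0 by itself and locks the plug.
- blank_center (a point): Middle of the blanking plug's red knob, 28.2 mm above the plug's tip; z up along the plug. Knob 29 mm in diameter, 15 mm high, on a steel plug 20.8 mm in diameter reaching 20.7 mm below it. 130 g. Locked in the coupler at the start with the knob's underside 1 to 2 mm above the mouth; once freed it stands loose, about 8 mm higher.
- gauge: Pressure gauge, about 0.26 kg. Origin: the tip of its plug; z along the plug towards the case; the dial faces +x. Plug 20.8 mm in diameter, tip chamfered 1 mm, with a groove for the jaws. A flange 30 mm in diameter, 4 mm thick, has its underside 20.7 mm above the tip: it all but meets the coupler's mouth at full push; once locked and let go it stands 1 to 2 mm above the mouth.
- gauge_center (a point): Centre of the gauge's round blue case, 78 mm above the plug's tip on its axis; axes as the gauge's. Case 66 mm in diameter and 28 mm thick along x, with a flat front and back to hold between two fingers from above. It starts upright: its plug stands loose in the 24 mm hole of a plywood holder (90 x 90 x 36 mm), the flange on the holder's top.
- tray: Open grey plastic tray, fixed, 150 (x) x 120 (y) mm outside, walls 4 mm thick and 24 mm high, floor 4 mm thick; origin under its middle at counter level.
- detergent: White detergent bottle with a blue cap, 68 mm in diameter, 150 mm high, loose; origin under its middle. Bystander.
- washer_jar: Small glass jar with a black lid, 56 mm in diameter, 65 mm high, loose; origin under its middle. Bystander.
- wrench: Steel wrench 170 mm long, 8 mm thick, lying flat on the counter along its x, loose; origin under its middle. Bystander.

How it is judged:
By the outcome, as a careful person would: the job done as asked, in the order asked, and still so for the second after the job is handed in, with the robot touching nothing.
It also fails if it takes over 62 s, if anything falls off the work surface, if the arm or the gripper's body presses on something with over 40 N, if the wrist force passes 120 N, or if a joint passes its speed limit or range.

## Working session

There is one attempt and no reset: what is moved stays moved. The work goes in short steps, Python scripts to look and compute and a shell command to move; the robot and the scene stay as the last step left them, time stands still between calls to the robot, and variables do not carry over. Pictures are saved under pics/ and viewed, and the job is handed in when it is done.

```bash
mkdir -p pics; ls; python3 - <<'E'
from bench import manip, optics, ticket, spotter
import cv2,numpy as np,pickle
s=manip.read_state();print(s,manip.grip_depth)
for n in("side","top"):
    p=optics.capture(n);cv2.imwrite(f"pics/{n}0.png",p["color"]);pickle.dump(p,open(f"{n}0.pkl","wb"))
    print(n,p["fx"],p["cx"],p["cy"],p["R"],p["t"])
    for l in["manifold","sleeve_rim","blank_center","gauge","gauge_center","tray","detergent","washer_jar","wrench"]:
        print(l,[(np.round(d["rect"]),round(d["confidence"],2)) for d in spotter.look_for(p,l)[:2]])
E
```

```text
pics
{'t': 0.0, 'qpos': array([ 1.20150256,  0.61590977, -0.0125971 ,  1.42490206,  0.0081227 ,
        1.10337959, -0.04037035]), 'dq': array([ 0.00031278,  0.0013453 , -0.00062009, -0.00070137, -0.000499  ,
       -0.00043226, -0.00041146]), 'effort': array([ 5.94307903e-05, -4.58937407e+01,  2.09076181e-01, -1.65745980e+01,
       -6.10494870e-02,  2.02864636e-02,  2.28726244e-04]), 'eef_pos': array([ 0.21818494, -0.61139046,  0.19658639]), 'tcp_rot': array([ 9.85338941e-01,  1.70603481e-01, -2.50627505e-04, -1.24917588e-03]), 'ft_force': array([0.32000844, 0.81290089, 0.01442126]), 'torque': array([ 0.01114762, -0.0217278 ,  0.04981276]), 'width': 0.09311763092900348} 0.0188
side 407.60945328034086 286.88825551316154 210.73763914061618 [[-0.73082352 -0.68255112 -0.00457671]
 [-0.46177793  0.49935202 -0.73308165]
 [ 0.50265109 -0.53363989 -0.68012525]] [0.42225117 0.32663328 0.75542034]
manifold [(array([242., 203., 306., 269.]), 0.71)]
sleeve_rim [(array([272., 199., 285., 214.]), 0.63)]
blank_center [(array([273., 189., 282., 200.]), 0.47)]
gauge [(array([228., 275., 259., 321.]
[... 403 characters left out ...]
]
 [-0.98462993  0.02512616 -0.17283683]
 [ 0.17235172 -0.0203535  -0.98482517]] [0.00640313 0.56354315 0.77333824]
manifold [(array([224., 164., 313., 237.]), 0.59)]
sleeve_rim [(array([255., 190., 277., 208.]), 0.68)]
blank_center [(array([256., 187., 275., 201.]), 0.49), (array([376., 200., 437., 278.]), 0.17)]
gauge [(array([127., 251., 167., 274.]), 0.71)]
gauge_center [(array([130., 248., 168., 278.]), 0.73)]
tray [(array([374., 201., 438., 279.]), 0.95), (array([131., 250., 169., 277.]), 0.43)]
detergent [(array([131., 134., 177., 180.]), 0.67)]
washer_jar [(array([379., 122., 408., 156.]), 0.78)]
wrench [(array([259., 248., 285., 319.]), 0.9), (array([372., 200., 440., 274.]), 0.64)]
```

View pics/side0.png

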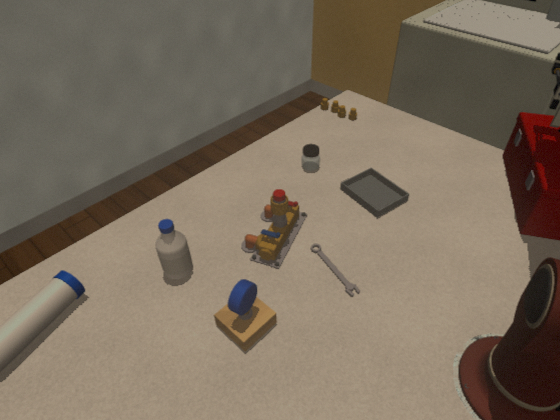

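View pics/top0.png

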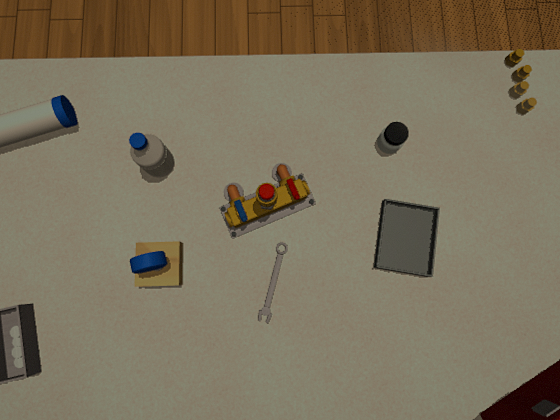

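Side view: red knob at (279,195), gauge in its holder at (243,297), tray at (374,190). Top view: knob (266,190), gauge (149,262), tray (406,238), header tilted about 15–20° in the image.

```bash
cat > h.py <<'E'
import numpy as np,cv2
from scipy.spatial.transform import Rotation as Ro
def cloud(p):
    d=p["depth"];v,u=np.mgrid[:d.shape[0],:d.shape[1]]
    c=np.stack([(u-p["cx"])/p["fx"]*d,(v-p["cy"])/p["fy"]*d,d],-1)
    X=(c-p["t"])@p["R"]; X[d<=0]=np.nan
    return X
def hsv(p): return cv2.cvtColor(p["color"],cv2.COLOR_BGR2HSV)
def masks(p):
    h=hsv(p);H,S,V=h[...,0],h[...,1],h[...,2]
    return dict(red=((H<6)|(H>174))&(S>170)&(V>70),blue=(H>105)&(H<130)&(S>120)&(V>40),brass=(H>14)&(H<30)&(S>150))
def inr(shape,r,m=2):
    z=np.zeros(shape,bool);l,t,rr,b=[int(x) for x in r];z[max(t-m,0):b+m,max(l-m,0):rr+m]=1;return z
def circ(xy):
    A=np.c_[2*xy,np.ones(len(xy))];s=np.linalg.lstsq(A,(xy**2).sum(1),rcond=None)[0]
    return s[:2],np.sqrt(s[2]+s[:2]@s[:2])
def proj(p,X):
    c=np.asarray(X)@p["R"].T+p["t"];return np.stack([c[...,0]/c[...,2]*p["fx"]+p["cx"],c[...,1]/c[...,2]*p["fy"]+p["cy"]],-1)
E
python3 - <<'E'
import pickle;from h import *
np.set_printoptions(precision=4,suppress=True)
rr=dict(side=dict(man=(242,189,306,269),g=(227,275,259,321),tray=(341,168,406,219)),top=dict(man=(224,164,313,237),g=(127,248,169,278),tray=(374,200,438,279)))
for n in("side","top"):
    p=pickle.load(open(n+"0.pkl","rb"));X=cloud(p);m=masks(p)
    print(n,"cam",-p["R"].T@p["t"])
    a=inr(X.shape[:2],rr[n]["man"])
    for c in("red","blue"):
        k=a&m[c]&np.isfinite(X[...,2]);P=X[k]
        n_,lab=cv2.connectedComponents(k.astype(np.uint8))
        for i in range(1,n_):
            Q=X[lab==i]
            if len(Q)>5: print(c,len(Q),Q.mean(0),Q.min(0),Q.max(0))
            q=Q[Q[:,2]>Q[:,2].max()-.004]
            if len(Q)>5: print("   top",len(q),q.mean(0),(q.min(0)+q.max(0))/2)
    # brass bar top
    k=a&(abs(X[...,2]-.045)<.004);Q=X[k]
    w,V=np.linalg.eigh(np.cov(Q[:,:2].T));print("bar",len(Q),Q.mean(0),V[:,1],np.sqrt(w))
    k=a&(X[...,2]>.002)&(X[...,2]<.018);print("foot",cv2.minAreaRect(X[k][:,:2].astype(np.float32)))
    k=inr(X.shape[:2],rr[n]["g"],4)&m["blue"]&(X[...,2]>.05);Q=X[k]
    w,V=np.linalg.eigh(np.cov(Q.T));print("gauge",len(Q),Q.mean(0),Q.min(0),Q.max(0),V.T,np.sqrt(w), cv2.minAreaRect(Q[:,:2].astype(np.float32)))
    k=inr(X.shape[:2],rr[n]["tray"],4)&(X[...,2]>.02)&(X[...,2]<.03);Q=X[k];print("tray",cv2.minAreaRect(Q[:,:2].astype(np.float32)))
E
```

```text
side cam [0.0797 0.5282 0.7552]
red 61 [0.5834 0.0204 0.1478] [0.5723 0.0087 0.1462] [0.5949 0.0334 0.1502]
   top 59 [0.5832 0.0204 0.1479] [0.5836 0.021  0.1483]
red 13 [ 0.5951 -0.037   0.0723] [ 0.5851 -0.0417  0.0691] [ 0.605  -0.0321  0.0763]
   top 5 [ 0.5893 -0.0382  0.0748] [ 0.5902 -0.038   0.075 ]
bar 490 [0.5721 0.0473 0.0458] [-0.2305  0.9731] [0.0145 0.0492]
foot ((0.629371166229248, 0.003080710768699646), (0.1942184418439865, 0.3082459270954132), 42.69301223754883)
gauge 282 [0.4608 0.2563 0.1231] [0.4455 0.2273 0.1077] [0.4762 0.2764 0.1298] [[-0.0823  0.2581  0.9626]
 [ 0.9711  0.2381  0.0192]
 [-0.2242  0.9363 -0.2702]] [0.0033 0.0066 0.0136] ((0.4624212980270386, 0.2531149983406067), (0.02483154647052288, 0.04963761568069458), 14.388594627380371)
tray ((0.5064943432807922, -0.2781241238117218), (0.12476740777492523, 0.15451526641845703), 78.69319152832031)
top cam [0.4218 0.008  0.8589]
red 113 [ 0.6067 -0.035   0.069 ] [ 0.5852 -0.0456  0.0638] [ 0.6274 -0.024   0.0765]
   top 13 [ 0.5887 -0.0425  0.0742] [ 0.5885 -0.0422  0.0746]
red 180 [0.5851 0.0184 0.1457] [0.5719 0.0053 0.1366] [0.5991 0.0317 0.1491]
   top 129 [0.5853 0.0181 0.1464] [0.5852 0.0183 0.1471]
blue 11 [0.5457 0.066  0.0722] [0.5413 0.0609 0.0671] [0.5524 0.0713 0.0771]
   top 3 [0.543  0.066  0.0757] [0.5431 0.0657 0.0753]
bar 1016 [0.584  0.0206 0.0443] [-0.3666  0.9304] [0.0138 0.0537]
foot ((0.5990185737609863, 0.01664799451828003), (0.20498527586460114, 0.17135454714298248), 88.54769134521484)
gauge 508 [0.4644 0.2405 0.1184] [0.4451 0.2124 0.0937] [0.4837 0.2763 0.1288] [[-0.1481 -0.2631  0.9533]
 [ 0.9556  0.2101  0.2064]
 [-0.2546  0.9416  0.2203]] [0.0065 0.008  0.0176] ((0.46331536769866943, 0.2451837807893753), (0.027186790481209755, 0.06267747282981873), 15.134285926818848)
tray ((0.5058212280273438, -0.28041067719459534), (0.12101707607507706, 0.15026476979255676), 78.73947143554688)
```

```bash
python3 - <<'E'
import pickle;from h import *
from scipy.optimize import least_squares
np.set_printoptions(precision=4,suppress=True)
for n,man,g in(("side",(235,180,312,275),(222,270,262,324)),("top",(215,160,320,242),(122,244,172,282))):
    p=pickle.load(open(n+"0.pkl","rb"));X=cloud(p);m=masks(p)
    a=inr(X.shape[:2],man)
    r=np.hypot(X[...,0]-.5845,X[...,1]-.019)
    k=a&(X[...,2]>.04)&(X[...,2]<.05)&(r<.12)&(hsv(p)[...,1]>120)
    Q=X[k][:,:2];print(n,"bar",len(Q),cv2.minAreaRect(Q.astype(np.float32)))
    k=a&(X[...,2]>.004)&(X[...,2]<.014)&(r<.13)
    print("foot",k.sum(),cv2.minAreaRect(X[k][:,:2].astype(np.float32)))
    big=cv2.resize(p["color"][man[1]-10:man[3]+10,man[0]-10:man[2]+10],None,fx=5,fy=5,interpolation=2);cv2.imwrite(f"pics/{n}_man.png",big[:600,:800])
    b=cv2.resize(p["color"][g[1]-20:g[3]+20,g[0]-20:g[2]+30],None,fx=6,fy=6,interpolation=2);cv2.imwrite(f"pics/{n}_g.png",b[:600,:800])
    # knob top circle
    k=a&m["red"]&(r<.03)&(X[...,2]>.142);Q=X[k];print("knob",np.median(Q,0),cv2.minEnclosingCircle(Q[:,:2].astype(np.float32)))
    k=inr(X.shape[:2],g,4)&m["blue"]&(X[...,2]>.06);Q=X[k]
    hull=cv2.minAreaRect(Q[:,:2].astype(np.float32));
    for th in np.deg2rad([13,15,17]):
        e=np.array([np.cos(th),np.sin(th)]);l=np.array([-e[1],e[0]])
        u=Q[:,:2]@e;v=Q[:,:2]@l
        top=Q[:,2]>0.11
        print("g",np.rad2deg(th),np.percentile(u,[0,3,97,100]),"v",v.min(),v.max(), "slope",np.polyfit(v[top],u[top],1)[0])
E
```

```text
side bar 506 ((0.5998505353927612, 0.03159284591674805), (0.07800909131765366, 0.17696107923984528), 21.33659553527832)
foot 996 ((0.5919072031974792, 0.03289687633514404), (0.20890149474143982, 0.23743608593940735), 44.71293640136719)
knob [0.5832 0.0206 0.1478] ((0.5826661586761475, 0.02083994820713997), 0.013005735352635384)
g 13.0 [0.4949 0.4962 0.5175 0.5198] v 0.11778798586806315 0.16730792390028806 slope 0.0003919548689479747
g 14.999999999999998 [0.4998 0.501  0.5222 0.5246] v 0.09999215131480366 0.1496723255961527 slope 0.026404512600320642
g 17.0 [0.5038 0.5049 0.5265 0.5288] v 0.08207449172777716 0.13185437461853272 slope 0.052432147241339426
top bar 1080 ((0.5977783799171448, 0.022847265005111694), (0.06875418871641159, 0.18449603021144867), 21.109712600708008)
foot 809 ((0.5909530520439148, 0.02617724984884262), (0.18016237020492554, 0.22223062813282013), 0.05902847647666931)
knob [0.5851 0.0183 0.1458] ((0.5850213170051575, 0.018458638340234756), 0.01444703247398138)
g 13.0 [0.4928 0.4939 0.5197 0.5211] v 0.1033153417964228 0.16590323413892372 slope -0.03848074312543764
g 14.999999999999998 [0.4974 0.4982 0.524  0.5246] v 0.08557309629465977 0.14824748449321998 slope -0.012460797438939
g 17.0 [0.5003 0.5018 0.5275 0.5292] v 0.0674658638258101 0.13041111812343562 slope 0.013552009953328212
```

View pics/top_man.png

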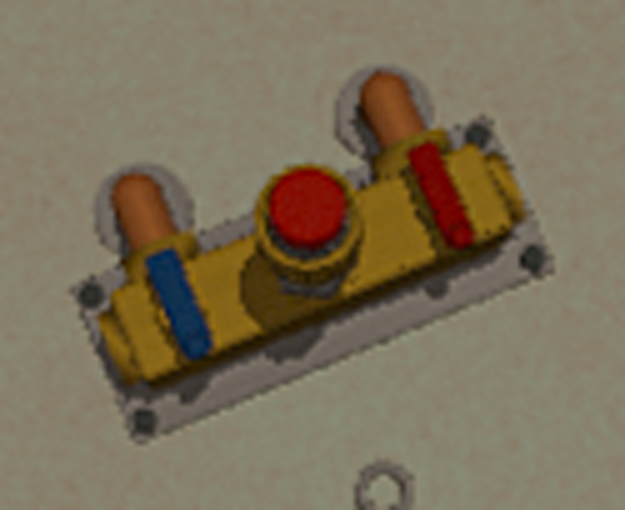

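View pics/top_g.png

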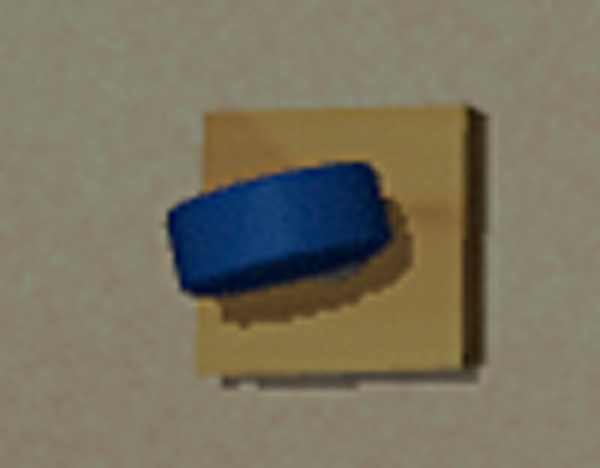

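```bash
cat >> h.py <<'E'
def go(pos,yawdeg,s=None):
    "pos: TCP target, yawdeg: direction of tool x; prints travel units & twist"
    from bench import manip
    s=s or manip.read_state();Rc=Ro.from_quat(s["tcp_rot"]);y=np.deg2rad(yawdeg)
    Rt=Ro.from_matrix(np.c_[[np.cos(y),np.sin(y),0],[np.sin(y),-np.cos(y),0],[0,0,-1]])
    d=Rc.inv().apply(np.array(pos)-s["eef_pos"])/0.05; w=(Rc.inv()*Rt).as_rotvec()
    print("t",round(s["t"],2),"pos",np.round(s["eef_pos"],4),"travel",np.round(d,3),"twist",np.round(w,3),"F",np.round(s["ft_force"],1),"w",round(s["width"]*1e3,1))
E
python3 -c "
from h import *
go([.5844,.0192,.20],111.3)"
```

```text
t 1.0 pos [ 0.2185 -0.6122  0.1977] travel [11.137 -9.432 -0.045] twist [ 0.  -0.  -1.6] F [ 0.8 -0.1 -0.2] w 93.1
```

```bash
python3 -m handwheel '{"travel":[[1.1,-0.9,0],[2.2,-1.9,0],[3.3,-2.8,0],[4.4,-3.7,0],[5.5,-4.7,0],[6.6,-5.6,0],[7.7,-6.5,0],[8.8,-7.5,0],[9.9,-8.4,0],[10.6,-9,0],[11.14,-9.43,-0.05],[11.14,-9.43,-0.05],[11.14,-9.43,-0.05],[11.14,-9.43,-0.05],[11.14,-9.43,-0.05]],"twist":[[0,0,-0.16],[0,0,-0.32],[0,0,-0.48],[0,0,-0.64],[0,0,-0.8],[0,0,-0.96],[0,0,-1.12],[0,0,-1.28],[0,0,-1.44],[0,0,-1.55],[0,0,-1.6],[0,0,-1.6],[0,0,-1.6],[0,0,-1.6],[0,0,-1.6]],"hand":[75,75,75,75,75,75,75,75,75,75,75,75,75,75,75]}'
python3 - <<'E'
from h import *
from bench import optics
go([.5844,.0192,.095],111.3)
for n in("top","side"):
    p=optics.capture(n)
    c=(proj(p,[.5844,.0192,.17])).astype(int);b=p["color"][c[1]-60:c[1]+60,c[0]-80:c[0]+80]
    cv2.imwrite(f"pics/{n}1.png",cv2.resize(b,None,fx=5,fy=5))
E
```

```text
t: 2.88
eef_pos: [0.5841, 0.0168, 0.2002]
tcp_rot: [0.565, 0.825, -0.001, 0.0]
ft_force: [-0.0, -0.1, 0.7]
width: 0.0749
t 2.88 pos [0.5841 0.0168 0.2002] travel [0.045 0.025 2.104] twist [-0.001  0.001 -0.003] F [-0.  -0.1  0.7] w 74.9
```

View pics/side1.png

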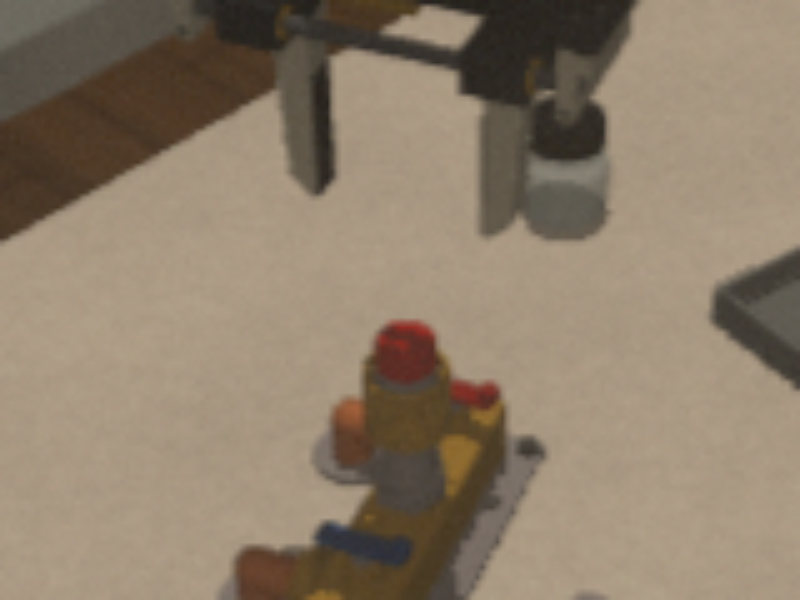

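View pics/top1.png

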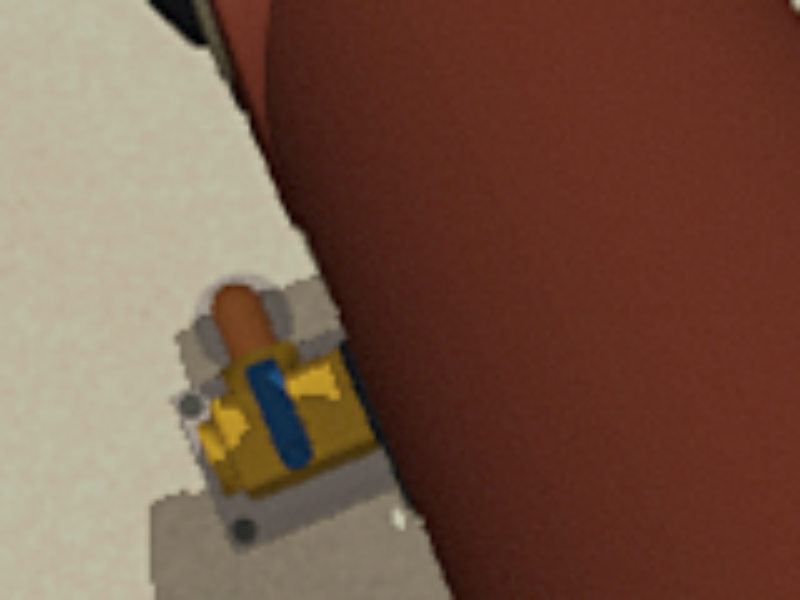

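```bash
python3 - <<'E'
from h import *
import pickle
from bench import manip
p=pickle.load(open("side0.pkl","rb"));s=manip.read_state();R=Ro.from_quat(s["tcp_rot"])
c=(proj(p,[.5844,.0192,.17])).astype(int)-[80,60]
for sy in(-1,1):
  for a in(.0375,.0375+.0175):
    for x in(-.0075,.0075):
      print(sy,a,x,np.round((proj(p,s["eef_pos"]+R.apply([x,sy*a,0]))-c)*5))
print((proj(p,[.5844,.0192,.1475])-c)*5)
E
```

```text
-1 0.0375 -0.0075 [490. 255.]
-1 0.0375 0.0075 [478. 274.]
-1 0.055 -0.0075 [527. 264.]
-1 0.055 0.0075 [515. 284.]
1 0.0375 -0.0075 [335. 217.]
1 0.0375 0.0075 [321. 236.]
1 0.055 -0.0075 [299. 208.]
1 0.055 0.0075 [285. 227.]
[404.00595689 337.98685476]
```

```bash
cat > tip.py <<'E'
from h import *
from bench import manip,optics
s=manip.read_state();R=Ro.from_quat(s["tcp_rot"])
p=optics.capture("side");X=cloud(p)
Y=(X-s["eef_pos"])@R.as_matrix()
k=(abs(Y[...,0])<.02)&(abs(Y[...,1])<.075)&(Y[...,2]>-.06)&(Y[...,2]<.012)
for sg in(-1,1):
    q=Y[k&(Y[...,1]*sg>.01)]
    if len(q): print(sg,len(q),"lowest z",np.sort(q[:,2])[-8:],"min",q.min(0),"max",q.max(0))
E
python3 tip.py
```

```text
-1 106 lowest z [-0.02923623 -0.02908965 -0.02896961 -0.02743821 -0.02696448 -0.02647286
 -0.02451316 -0.02240963] min [-0.00966986 -0.05282439 -0.05981416] max [ 0.01049289 -0.03796417 -0.02240963]
1 127 lowest z [-0.02581347 -0.02554755 -0.0252109  -0.02428498 -0.02413983 -0.02319519
 -0.02284321 -0.02235104] min [-0.01148481  0.0378477  -0.05983357] max [ 0.01006742  0.05535131 -0.02235104]
```

```bash
python3 -c "
from h import *
go([.5844,.0192,.09],111.3)"
python3 -m handwheel '{"travel":[[0,0,0],[0,0,0]],"twist":[[0,0,0],[0,0,0]],"hand":[56,56]}'
python3 tip.py;python3 -c "
from h import *
go([.5844,.0192,.09],111.3)"
```

```text
t 3.02 pos [0.5843 0.0177 0.2004] travel [0.029 0.014 2.208] twist [-0.     0.001 -0.002] F [-0.2 -0.4 -0.3] w 75.1
t: 3.28
eef_pos: [0.5845, 0.0188, 0.2004]
tcp_rot: [0.564, 0.826, 0.0, 0.0]
ft_force: [-0.3, -0.1, -0.3]
width: 0.0595
-1 108 lowest z [-0.02974999 -0.02856863 -0.02844023 -0.0279405  -0.02544865 -0.02482611
 -0.02437324 -0.0230545 ] min [-0.00942249 -0.04486533 -0.05981431] max [ 0.01045295 -0.03012552 -0.0230545 ]
1 128 lowest z [-0.0262037  -0.026093   -0.02567235 -0.02431755 -0.02394168 -0.0238982
 -0.02276943 -0.02257773] min [-0.00831842  0.03022241 -0.0598236 ] max [ 0.01073712  0.04591726 -0.02257773]
t 3.33 pos [0.5845 0.019  0.2003] travel [ 5.000e-03 -1.000e-03  2.206e+00] twist [ 0. -0.  0.] F [-0.4 -0.2  0.1] w 57.6
```

```bash
python3 - <<'E'
from h import *
from bench import manip,optics
np.set_printoptions(precision=3,suppress=True)
s=manip.read_state();R=Ro.from_quat(s["tcp_rot"])
p=optics.capture("side");X=cloud(p)
Y=(X-s["eef_pos"])@R.as_matrix()
k=(abs(Y[...,0])<.05)&(abs(Y[...,1])<.11)&(Y[...,2]>-.2)&(Y[...,2]<.03)
q=Y[k]
for a in np.arange(-.2,.02,.01):
    b=q[(q[:,2]>=a)&(q[:,2]<a+.01)]
    if len(b): print(round(a,3),len(b),b.min(0)[:2],b.max(0)[:2])
v,u=np.where(k);print(u.min(),u.max(),v.min(),v.max())
b=p["color"][80:220,200:380];cv2.imwrite("pics/side2.png",cv2.resize(b,None,fx=4.4,fy=4.2))
E
```

```text
-0.2 270 [-0.037 -0.04 ] [0.038 0.034]
-0.19 87 [-0.028 -0.04 ] [0.037 0.015]
-0.18 161 [-0.018 -0.04 ] [0.025 0.018]
-0.17 170 [-0.02 -0.04] [0.025 0.017]
-0.16 444 [-0.033 -0.093] [0.036 0.093]
-0.15 953 [-0.036 -0.093] [0.037 0.094]
-0.14 427 [-0.037 -0.092] [0.038 0.092]
-0.13 410 [-0.032 -0.09 ] [0.038 0.087]
-0.12 254 [-0.033 -0.085] [0.038 0.087]
-0.11 43 [-0.034 -0.085] [0.036 0.086]
-0.1 42 [-0.01  -0.042] [0.011 0.047]
-0.09 82 [-0.009 -0.046] [0.01  0.047]
-0.08 90 [-0.01  -0.045] [0.01  0.047]
-0.07 75 [-0.008 -0.044] [0.01  0.045]
-0.06 77 [-0.008 -0.044] [0.011 0.046]
-0.05 70 [-0.01  -0.043] [0.01  0.044]
-0.04 65 [-0.006 -0.043] [0.01  0.044]
-0.03 26 [-0.004 -0.039] [0.01  0.039]
227 326 86 171
```

View pics/side2.png

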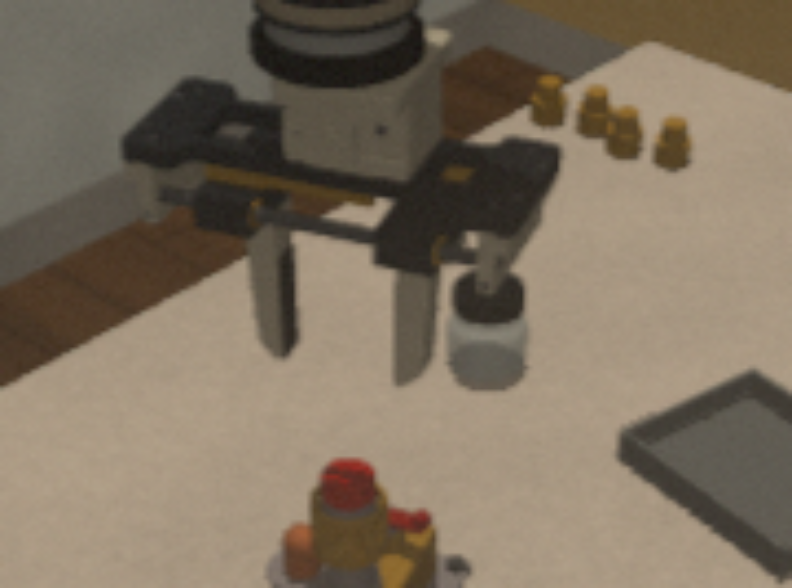

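The side view shows the fingers straddling the coupler line, but the tool's visible tips and body both sit about 22 mm higher than the reported TCP implies. I'll choose a height that is safe under either reading and check it on the way down.

```bash
python3 -m handwheel '{"travel":[[0,0,0.8],[0,0,1.6],[0,0,2.2],[0,0,2.52],[0,0,2.52]],"twist":[[0,0,0],[0,0,0],[0,0,0],[0,0,0],[0,0,0]],"hand":[58,58,58,58,58]}' 25
python3 - <<'E'
from h import *
from bench import optics
go([.5844,.0192,.074],111.3)
p=optics.capture("side");b=p["color"][130:250,220:380];cv2.imwrite("pics/side3.png",cv2.resize(b,None,fx=5,fy=5))
E
```

```text
t: 4.0
eef_pos: [0.5841, 0.0192, 0.0736]
tcp_rot: [0.564, 0.826, -0.0, -0.001]
ft_force: [0.4, -0.3, 0.8]
width: 0.0582
t 4.0 pos [0.5841 0.0192 0.0736] travel [-0.001  0.005 -0.008] twist [-0.002 -0.001  0.   ] F [ 0.4 -0.3  0.8] w 58.2
```

View pics/side3.png

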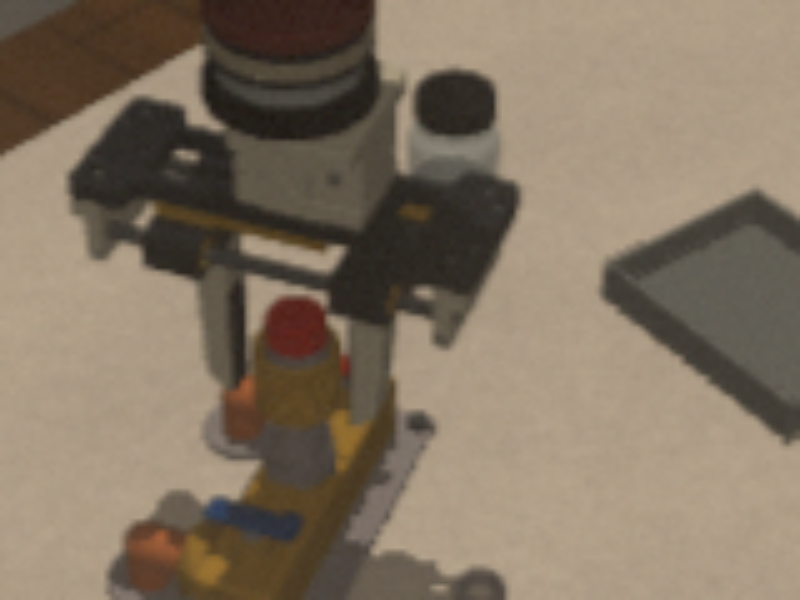

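The fingers straddle the sleeve with tips near its lower end (crop (365,420)), consistent with the 22 mm offset. Closing now.

```bash
python3 -m handwheel '{"travel":[[0,0,0],[0,0,0],[0,0,0],[0,0,0]],"twist":[[0,0,0],[0,0,0],[0,0,0],[0,0,0]],"hand":[38,38,38,38]}' 30
```

```text
t: 4.55
eef_pos: [0.5845, 0.0189, 0.0752]
tcp_rot: [0.564, 0.826, -0.0, 0.0]
ft_force: [-2.7, -0.9, 5.1]
width: 0.0406
```

```bash
python3 -m handwheel '{"travel":[[0,0,0.06],[0,0,0.12],[0,0,0.15],[0,0,0.15]],"twist":[[0,0,0],[0,0,0],[0,0,0],[0,0,0]],"hand":[38,38,38,38]}'
python3 -m handwheel '{"travel":[[0,0,0.03],[0,0,0.03]],"twist":[[0,0,0],[0,0,0]],"hand":[38,38]}'
```

```text
t: 5.05
eef_pos: [0.5845, 0.0189, 0.0678]
tcp_rot: [0.564, 0.826, -0.0, 0.0]
ft_force: [-2.5, -1.3, 7.2]
width: 0.0408
t: 5.3
eef_pos: [0.5845, 0.0189, 0.0663]
tcp_rot: [0.564, 0.826, -0.0, 0.0]
ft_force: [-3.7, -1.3, 6.8]
width: 0.0412
```

```bash
python3 -m handwheel '{"travel":[[0,0,0.02],[0,0,0.03]],"twist":[[0,0,0],[0,0,0]],"hand":[38,38]}'
python3 - <<'E'
from h import *
from bench import optics
go([.5844,.0192,.074],111.3)
p=optics.capture("side");b=p["color"][130:250,220:380];cv2.imwrite("pics/side4.png",cv2.resize(b,None,fx=5,fy=5))
E
```

```text
t: 5.55
eef_pos: [0.5846, 0.0189, 0.0662]
tcp_rot: [0.564, 0.826, -0.0, 0.001]
ft_force: [-5.2, -1.1, 16.5]
width: 0.0411
t 5.55 pos [0.5846 0.0189 0.0662] travel [ 0.006 -0.001 -0.156] twist [-0.     0.001  0.   ] F [-5.2 -1.1 16.5] w 41.1
```

View pics/side4.png

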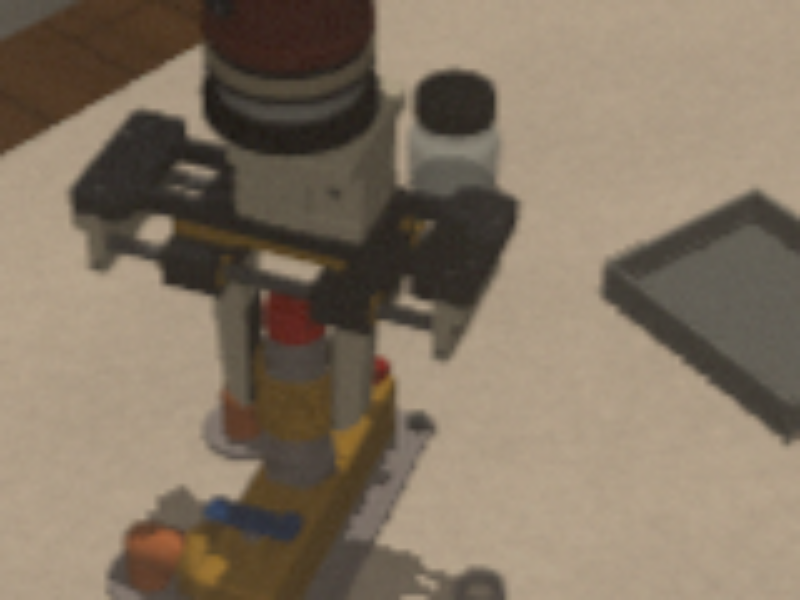

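The sleeve hit its stop (16 N) and the red plug popped up clear of the barrel (crop (297,320)). Release and rise to the knob.

```bash
python3 -m handwheel '{"travel":[[0,0,-0.04],[0,0,-0.04],[0,0,-0.04],[0,0,-0.04],[0,0,-0.5],[0,0,-0.96],[0,0,-0.96]],"twist":[[0,0,0],[0,0,0],[0,0,0],[0,0,0],[0,0,0],[0,0,0],[0,0,0]],"hand":[38,58,58,58,58,58,58]}'
python3 - <<'E'
from h import *
from bench import optics
go([.5844,.0192,.113],111.3)
p=optics.capture("side");b=p["color"][120:240,220:380];cv2.imwrite("pics/side5.png",cv2.resize(b,None,fx=5,fy=5))
E
```

```text
t: 6.48
eef_pos: [0.586, 0.0196, 0.1131]
tcp_rot: [0.564, 0.826, 0.001, 0.001]
ft_force: [0.5, -0.3, -0.5]
width: 0.058
t 6.47 pos [0.586  0.0196 0.1131] travel [ 0.004 -0.033  0.002] twist [0.004 0.001 0.   ] F [ 0.5 -0.3 -0.5] w 58.0
```

View pics/side5.png

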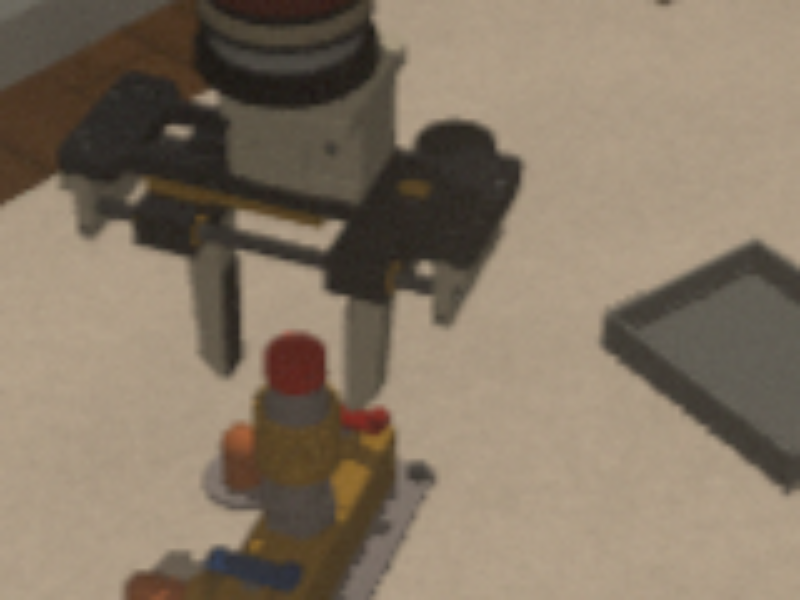

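Sleeve stays back (rim below the barrel's end), plug stands loose, fingertips bracket the knob above the mouth. Grip and see.

```bash
python3 -m handwheel '{"travel":[[0,0,0],[0,0,0],[0,0,0],[0,0,0],[0,0,0]],"twist":[[0,0,0],[0,0,0],[0,0,0],[0,0,0],[0,0,0]],"hand":[25,25,25,25,25]}' 15
python3 -m handwheel '{"travel":[[0,0,-0.2],[0,0,-0.5],[0,0,-0.9],[0,0,-1.4]],"twist":[[0,0,0],[0,0,0],[0,0,0],[0,0,0]],"hand":[25,25,25,25]}'
python3 - <<'E'
from h import *
from bench import optics
go([.506,-.279,.2],80)
p=optics.capture("side");b=p["color"][120:240,220:380];cv2.imwrite("pics/side6.png",cv2.resize(b,None,fx=5,fy=5))
E
```

```text
t: 7.15
eef_pos: [0.5843, 0.0191, 0.1114]
tcp_rot: [0.564, 0.826, -0.0, -0.0]
ft_force: [-1.4, 0.7, -0.7]
width: 0.0283
t: 7.65
eef_pos: [0.5845, 0.0192, 0.1833]
tcp_rot: [0.564, 0.826, 0.0, 0.0]
ft_force: [0.1, -0.4, -1.9]
width: 0.0283
t 7.65 pos [0.5845 0.0192 0.1833] travel [-4.984 -3.63  -0.334] twist [ 0.    -0.     0.547] F [ 0.1 -0.4 -1.9] w 28.3
```

View pics/side6.png

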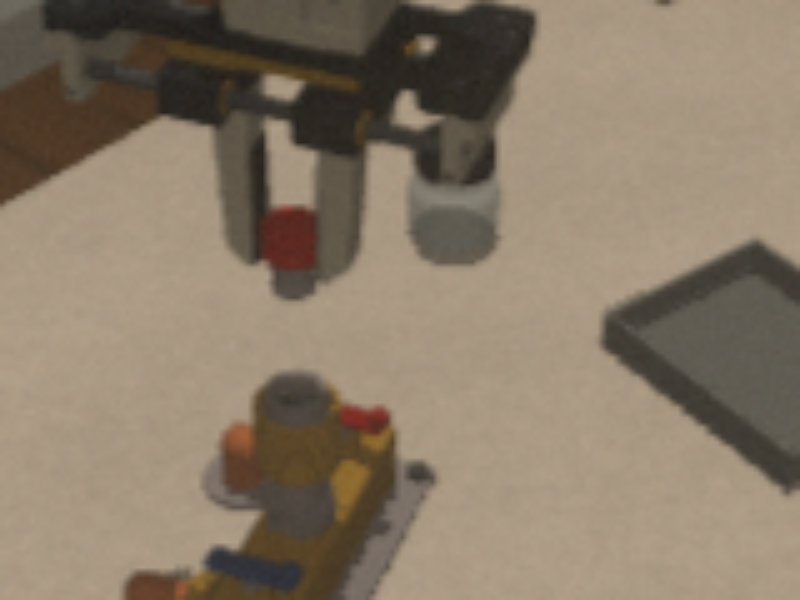

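The plug is out cleanly in the jaws, the sleeve still back and the bore open. Carry it to the tray.

```bash
python3 -m handwheel '{"travel":[[-0.9,-0.65,0],[-1.8,-1.3,0],[-2.7,-2.0,0],[-3.6,-2.6,0],[-4.4,-3.2,0],[-4.98,-3.63,0.5],[-4.98,-3.63,1.5],[-4.98,-3.63,2.5],[-4.98,-3.63,3.2],[-4.98,-3.63,3.5],[-4.98,-3.63,3.55],[-4.98,-3.63,3.55]],"twist":[[0,0,0.1],[0,0,0.2],[0,0,0.3],[0,0,0.4],[0,0,0.5],[0,0,0.55],[0,0,0.55],[0,0,0.55],[0,0,0.55],[0,0,0.55],[0,0,0.55],[0,0,0.55]],"hand":[25,25,25,25,25,25,25,25,25,25,25,25]}'
python3 - <<'E'
from h import *
from bench import optics
go([.506,-.279,.002],80)
p=optics.capture("side");b=p["color"][110:230,300:460];cv2.imwrite("pics/side7.png",cv2.resize(b,None,fx=5,fy=5))
E
```

```text
t: 9.2
eef_pos: [0.5073, -0.2792, 0.0056]
tcp_rot: [0.767, 0.641, 0.001, 0.001]
ft_force: [0.6, -0.4, -1.5]
width: 0.0286
t 9.2 pos [ 0.5073 -0.2792  0.0056] travel [-0.001 -0.026  0.073] twist [ 0.003  0.001 -0.003] F [ 0.6 -0.4 -1.5] w 28.6
```

View pics/side7.png

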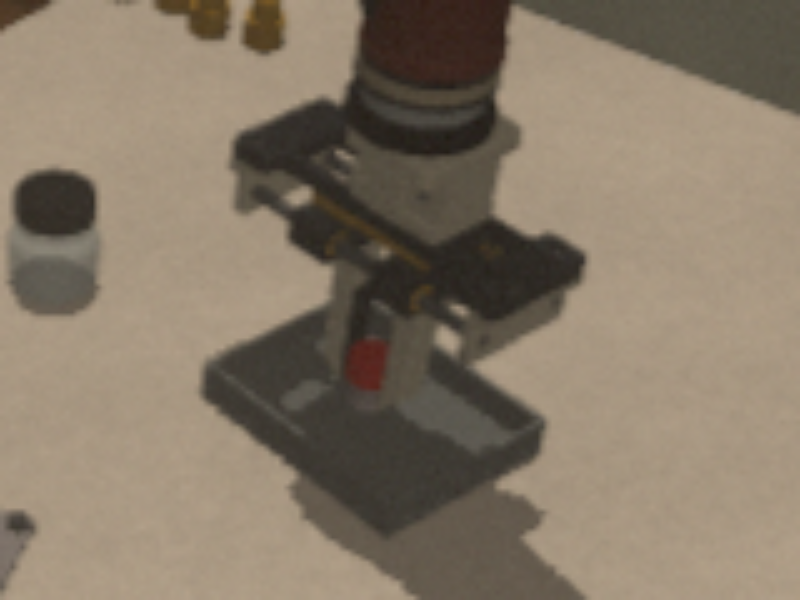

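Plug is over the tray's middle (crop (368,365)), just above the floor. Lower to contact.

```bash
python3 -m handwheel '{"travel":[[0,0,0.05],[0,0,0.09],[0,0,0.09]],"twist":[[0,0,0],[0,0,0],[0,0,0]],"hand":[25,25,25]}'
```

```text
t: 9.62
eef_pos: [0.5059, -0.2787, -0.0002]
tcp_rot: [0.767, 0.641, -0.0, -0.0]
ft_force: [-0.5, -0.6, -1.3]
width: 0.0286
```

```bash
python3 -m handwheel '{"travel":[[0,0,0.04],[0,0,0.04],[0,0,0.04],[0,0,0.04],[0,0,-0.3],[0,0,-1.2],[0,0,-2.2],[0,0,-3.2],[0,0,-4]],"twist":[[0,0,0],[0,0,0],[0,0,0],[0,0,0],[0,0,0],[0,0,0],[0,0,0],[0,0,0],[0,0,0]],"hand":[25,50,60,60,60,60,60,60,60]}'
python3 - <<'E'
from h import *
from bench import optics
c,s=np.cos(np.deg2rad(15)),np.sin(np.deg2rad(15))
go([.4634,.2448,.20],105)
p=optics.capture("side");b=p["color"][110:230,300:460];cv2.imwrite("pics/side8.png",cv2.resize(b,None,fx=5,fy=5))
E
```

```text
t: 10.75
eef_pos: [0.5065, -0.2788, 0.2035]
tcp_rot: [0.767, 0.642, 0.001, 0.002]
ft_force: [-1.0, -0.3, -0.2]
width: 0.0597
t 10.75 pos [ 0.5065 -0.2788  0.2035] travel [10.155 -2.7    0.052] twist [ 0.003  0.002 -0.44 ] F [-1.  -0.3 -0.2] w 59.7
```

View pics/side8.png

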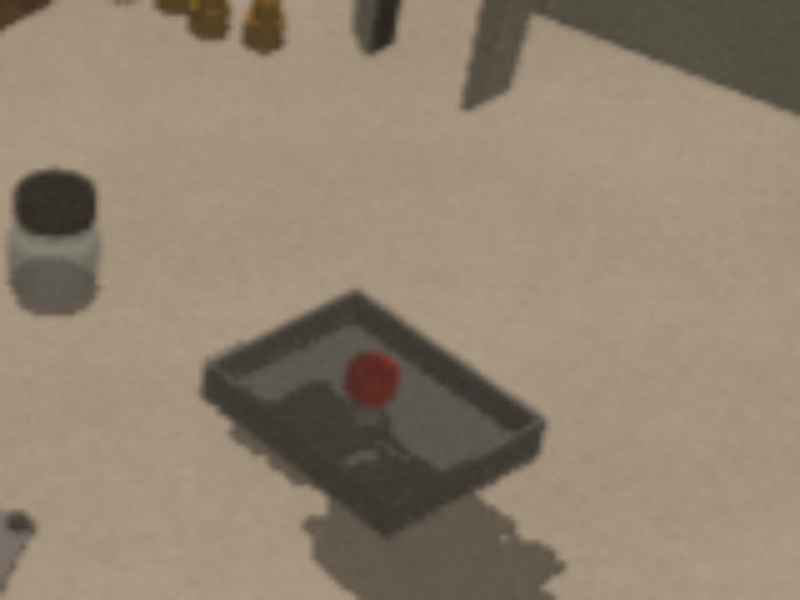

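The blanking plug stands in the tray (crop (371,380)). Now to the gauge.

```bash
python3 -m handwheel '{"travel":[[1,-0.27,0],[2.1,-0.55,0],[3.2,-0.85,0],[4.3,-1.14,0],[5.4,-1.43,0],[6.5,-1.73,0],[7.6,-2.02,0],[8.7,-2.31,0],[9.6,-2.55,0],[10.16,-2.7,0.05],[10.16,-2.7,0.05],[10.16,-2.7,0.05]],"twist":[[0,0,-0.05],[0,0,-0.1],[0,0,-0.15],[0,0,-0.2],[0,0,-0.25],[0,0,-0.3],[0,0,-0.35],[0,0,-0.4],[0,0,-0.44],[0,0,-0.44],[0,0,-0.44],[0,0,-0.44]],"hand":[60,60,60,60,60,60,60,60,60,60,60,60]}'
python3 - <<'E'
from h import *
from bench import optics
go([.4634,.2448,.052],105)
p=optics.capture("side");c=proj(p,[.463,.245,.15]).astype(int);b=p["color"][c[1]-60:c[1]+60,c[0]-80:c[0]+80];cv2.imwrite("pics/side9.png",cv2.resize(b,None,fx=5,fy=5))
E
```

```text
t: 12.3
eef_pos: [0.4634, 0.2435, 0.1976]
tcp_rot: [0.609, 0.793, -0.0, 0.001]
ft_force: [0.7, -0.6, 0.4]
width: 0.0596
t 12.3 pos [0.4634 0.2435 0.1976] travel [0.029 0.006 2.913] twist [ 0.     0.002 -0.001] F [ 0.7 -0.6  0.4] w 59.6
```

View pics/side9.png

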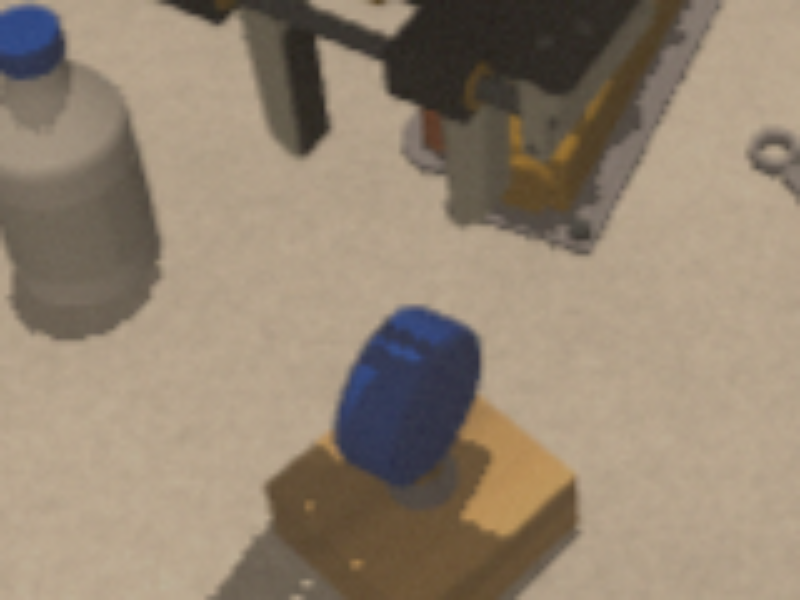

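```bash
python3 -m handwheel '{"travel":[[0,0,0.9],[0,0,1.8],[0,0,2.6],[0,0,2.9],[0,0,2.9],[0,0,2.9]],"twist":[[0,0,0],[0,0,0],[0,0,0],[0,0,0],[0,0,0],[0,0,0]],"hand":[60,60,60,60,60,60]}'
python3 -m handwheel '{"travel":[[0,0,0],[0,0,0],[0,0,0],[0,0,0]],"twist":[[0,0,0],[0,0,0],[0,0,0],[0,0,0]],"hand":[36,31,24,24]}' 12
python3 - <<'E'
from h import *
from bench import optics
go([.4634,.2448,.052],105)
p=optics.capture("side");c=proj(p,[.463,.245,.13]).astype(int);b=p["color"][c[1]-60:c[1]+60,c[0]-80:c[0]+80];cv2.imwrite("pics/side10.png",cv2.resize(b,None,fx=5,fy=5))
E
```

```text
t: 13.1
eef_pos: [0.4643, 0.2456, 0.0538]
tcp_rot: [0.609, 0.793, 0.001, 0.001]
ft_force: [0.2, -0.0, -1.6]
width: 0.0601
t: 13.6
eef_pos: [0.4631, 0.2451, 0.0525]
tcp_rot: [0.609, 0.793, 0.0, 0.0]
ft_force: [-0.4, 0.2, 0.7]
width: 0.0282
t 13.6 pos [0.4631 0.2451 0.0525] travel [-0.007  0.004  0.009] twist [0. 0. 0.] F [-0.4  0.2  0.7] w 28.2
```

View pics/side10.png

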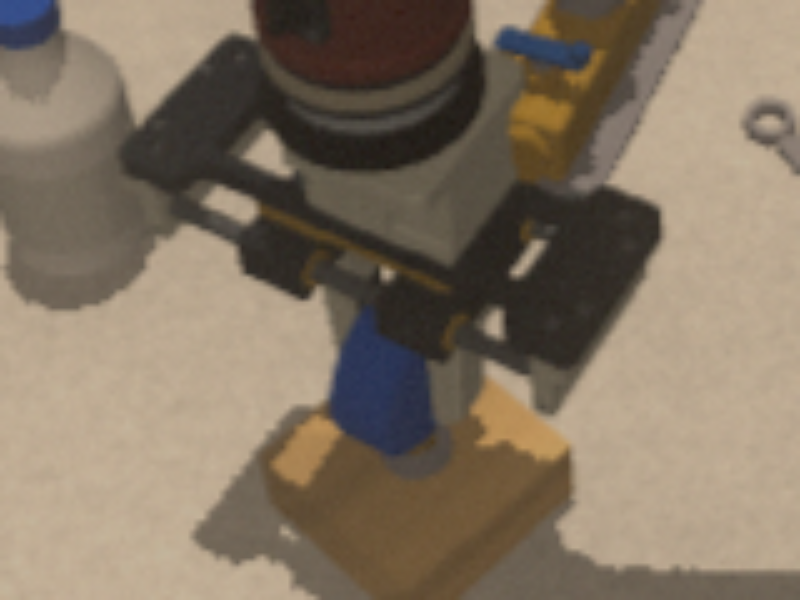

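Gauge gripped flat (28.2 mm). Lift straight up.

```bash
python3 -m handwheel '{"travel":[[0,0,0],[0,0,-0.2],[0,0,-0.4],[0,0,-0.7],[0,0,-1.3],[0,0,-2.0],[0,0,-2.7],[0,0,-2.95],[0,0,-2.95],[0,0,-2.95]],"twist":[[0,0,0],[0,0,0],[0,0,0],[0,0,0],[0,0,0],[0,0,0],[0,0,0],[0,0,0],[0,0,0],[0,0,0]],"hand":[24,24,24,24,24,24,24,24,24,24]}' 40
cat > gm.py <<'E'
from h import *
import sys
from bench import manip,optics
np.set_printoptions(precision=4,suppress=True)
s=manip.read_state();R=Ro.from_quat(s["tcp_rot"])
ex=float(sys.argv[2]) if len(sys.argv)>2 else 0
for n in ("side","top"):
    p=optics.capture(n);X=cloud(p);Y=(X-s["eef_pos"])@R.as_matrix();m=masks(p)
    k=m["blue"]&(abs(Y[...,1])<.03)&(abs(Y[...,0])<.045)&(Y[...,2]>-.09)&(Y[...,2]<.01)
    q=Y[k]
    if len(q)>20:
        print(n,len(q),"min",np.percentile(q,1,0),"max",np.percentile(q,99,0))
    # flange/steel stub: points below case
    k2=(abs(Y[...,1])<.02)&(abs(Y[...,0])<.03)&(Y[...,2]>.003)&(Y[...,2]<.04)
    for a in np.arange(.0,.044,.004):
        w=k2&(Y[...,2]>=a)&(Y[...,2]<a+.004);b=Y[w]
        if len(b)>3: print("  z",round(a,3),len(b),"x",np.percentile(b[:,0],[3,50,97]),"y",np.percentile(b[:,1],[3,50,97]))
    print("pos",s["eef_pos"])
    c=proj(p,s["eef_pos"]+[0,0,.02]).astype(int);a,b=max(c[1]-60,0),max(c[0]-80,0)
    cv2.imwrite(f"pics/{n}_{sys.argv[1]}.png",cv2.resize(p["color"][a:a+120,b:b+160],None,fx=5,fy=5))
E
python3 gm.py 11
```

```text
t: 14.9
eef_pos: [0.4622, 0.2443, 0.1984]
tcp_rot: [0.609, 0.793, -0.001, -0.001]
ft_force: [-0.6, -0.9, -2.3]
width: 0.0276
side 51 min [ 0.0086 -0.0104 -0.0751] max [ 0.0307  0.0112 -0.061 ]
  z 0.004 7 x [0.0065 0.0085 0.0106] y [-0.0058 -0.0032 -0.0003]
  z 0.008 80 x [-0.0076  0.0093  0.0167] y [-0.0124 -0.0042  0.0108]
  z 0.012 29 x [-0.0111  0.0099  0.0174] y [-0.0128 -0.0046  0.0141]
  z 0.02 12 x [0.0046 0.0106 0.0138] y [-0.0086 -0.004   0.0009]
  z 0.028 26 x [0.0009 0.0091 0.0124] y [-0.0086 -0.0041  0.0076]
  z 0.032 9 x [-0.004   0.0104  0.0126] y [-0.0071 -0.0044  0.006 ]
pos [0.4622 0.2443 0.1984]
top 332 min [-0.0316 -0.0133 -0.0737] max [-0.0029  0.0144 -0.0343]
  z 0.012 12 x [-0.0076 -0.0037 -0.0009] y [-0.0136 -0.0114 -0.0096]
  z 0.032 5 x [-0.0075 -0.0057 -0.0011] y [-0.009  -0.0071 -0.0042]
pos [0.4622 0.2443 0.1984]
```

View pics/side_11.png

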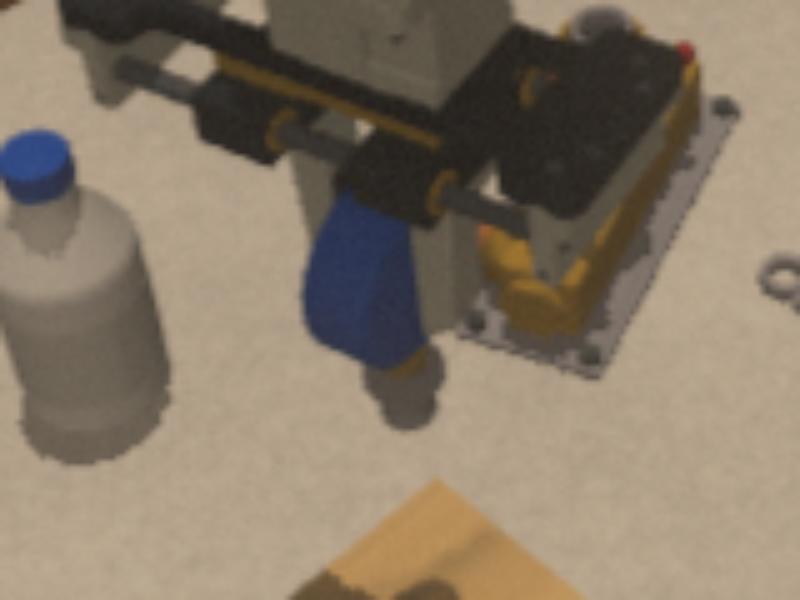

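View pics/top_11.png

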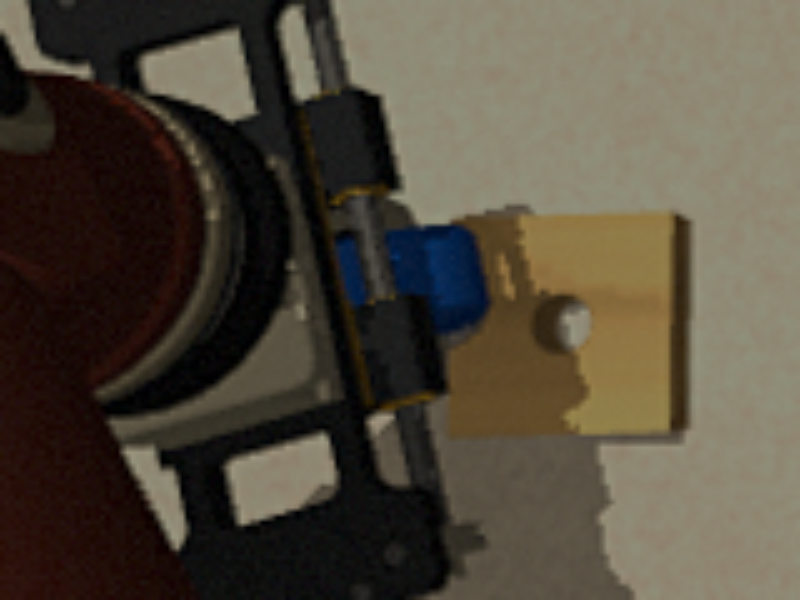

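```bash
cat > gf.py <<'E'
from h import *
from bench import manip,optics
from scipy.optimize import least_squares
np.set_printoptions(precision=4,suppress=True)
s=manip.read_state();R=Ro.from_quat(s["tcp_rot"])
p=optics.capture("side");X=cloud(p);Y=(X-s["eef_pos"])@R.as_matrix();m=masks(p)
k=(abs(Y[...,1])<.025)&(abs(Y[...,0])<.03)&(Y[...,2]>.002)&(Y[...,2]<.042)&~m["blue"]&~m["brass"]
q=Y[k];print("lowest",np.sort(q[:,2])[-5:],len(q), "pos",s["eef_pos"])
camd=R.inv().apply(-p["R"].T@p["t"]-s["eef_pos"]);camd/=np.linalg.norm(camd);print("cam dir in tool",camd)
def f(v,tilt=True):
    x0=v[0]+(v[2]*(q[:,2]-.02) if len(v)>2 else 0);r=np.hypot(q[:,0]-x0,q[:,1]-v[1])
    zt=.0165
    e=np.where(q[:,2]>zt+.001,r-.0104,r-.015)
    ok=(q[:,2]>.0125)&(abs(q[:,2]-zt)>.0015)
    return e[ok]
for v0 in([0,0],[0,0,0]):
    o=least_squares(f,v0,loss="soft_l1",f_scale=.001);print(o.x,np.sqrt(np.mean(o.fun**2)),len(o.fun))
# blue case back-face points for tilt
kb=m["blue"]&(abs(Y[...,1])<.03)&(abs(Y[...,0])<.045)&(Y[...,2]>-.09)&(Y[...,2]<.02);b=Y[kb]
def g(v): return np.hypot(b[:,0]-v[0],b[:,2]-v[1])-.033
on=abs(b[:,1])<.012
b=b[on];o=least_squares(g,[0,-.04],loss="soft_l1",f_scale=.001);print("case centre x,z",o.x,np.sqrt(np.mean(o.fun**2)),len(b))
E
python3 gf.py; python3 - <<'E'
import cv2
E
```

```text
lowest [0.033  0.0332 0.0337 0.034  0.0346] 167 pos [0.4623 0.2445 0.1984]
cam dir in tool [ 0.5088 -0.4062 -0.759 ]
[0.0017 0.0024] 0.0014459143329514765 68
[ 0.0018  0.0024 -0.0189] 0.0014513248623921541 68
case centre x,z [ 0.0036 -0.0415] 0.0009596964076803304 57
```

```bash
python3 -c "
from h import *
go([.5851,.0176,.198],111.3)"
```

```text
t 15.05 pos [0.4625 0.2446 0.1985] travel [-5.02   1.193  0.01 ] twist [-0.003  0.    -0.11 ] F [-0.5  0.3 -2.4] w 27.7
```

```bash
python3 -m handwheel '{"travel":[[-0.4,0.1,0],[-1.1,0.26,0],[-1.9,0.45,0],[-2.7,0.64,0],[-3.5,0.83,0],[-4.2,1.0,0],[-4.7,1.12,0],[-4.95,1.18,0],[-5.02,1.19,0],[-5.02,1.19,0.2],[-5.02,1.19,0.3],[-5.02,1.19,0.3]],"twist":[[0,0,0],[0,0,-0.03],[0,0,-0.05],[0,0,-0.07],[0,0,-0.09],[0,0,-0.11],[0,0,-0.11],[0,0,-0.11],[0,0,-0.11],[0,0,-0.11],[0,0,-0.11],[0,0,-0.11]],"hand":[24,24,24,24,24,24,24,24,24,24,24,24]}'
python3 gf.py;python3 gm.py 12|grep pos;python3 -c "
from h import *
go([.5851,.0176,.183],111.3)"
```

```text
t: 16.55
eef_pos: [0.5848, 0.0189, 0.1841]
tcp_rot: [0.563, 0.826, -0.0, -0.001]
ft_force: [0.1, -0.6, -2.7]
width: 0.0279
lowest [0.0334 0.0342 0.0345 0.0349 0.036 ] 120 pos [0.5848 0.0189 0.1841]
cam dir in tool [ 0.7187 -0.311  -0.6218]
[0.0014 0.0022] 0.0013717694262814386 55
[ 0.0016  0.0021 -0.0535] 0.0013466265326873793 55
case centre x,z [-0.0013 -0.0442] 0.0010075339296246899 10
pos [0.5852 0.0188 0.1845]
pos [0.5852 0.0188 0.1845]
t 16.7 pos [0.5856 0.0185 0.185 ] travel [-0.013 -0.016  0.04 ] twist [ 0.    -0.     0.001] F [ 0.   0.4 -2.2] w 28.1
```

View pics/side_12.png

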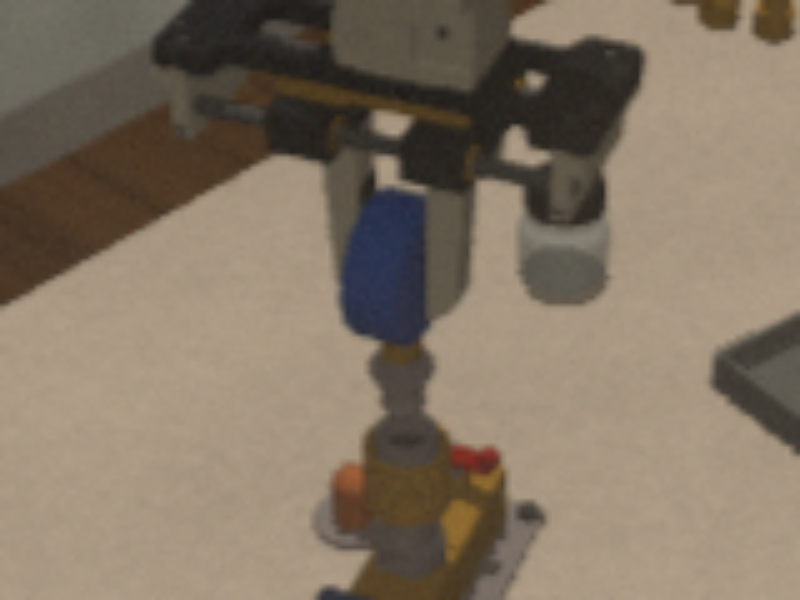

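View pics/top_12.png

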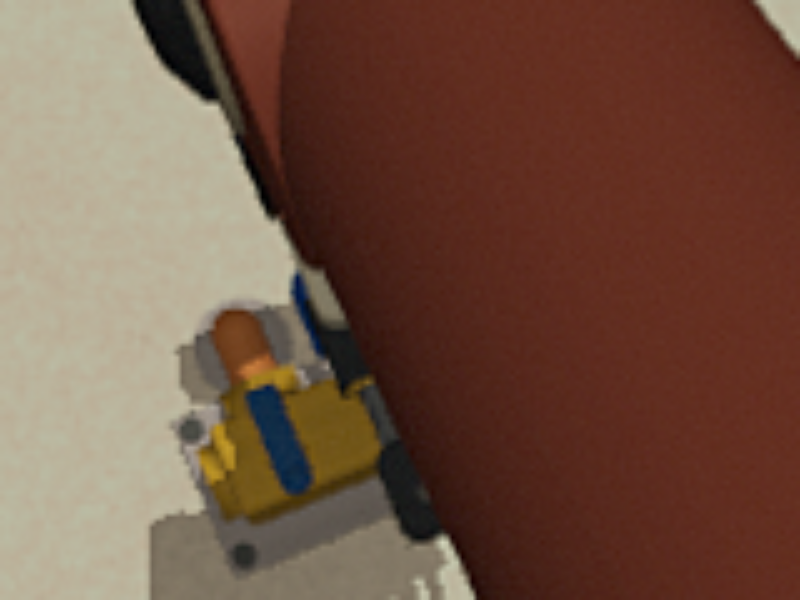

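```bash
cat > cf.py <<'E'
from h import *
from bench import manip,optics
from scipy.optimize import least_squares
np.set_printoptions(precision=4,suppress=True)
s=manip.read_state();R=Ro.from_quat(s["tcp_rot"])
p=optics.capture("side");X=cloud(p);m=masks(p);S=hsv(p)[...,1]
r=np.hypot(X[...,0]-.5845,X[...,1]-.0192);Z=X[...,2]
def fit(k,rad,nm):
    q=X[k][:,:2]
    o=least_squares(lambda v:np.hypot(*(q-v).T)-rad,[.5845,.0192],loss="soft_l1",f_scale=.001)
    t=R.inv().apply(np.r_[o.x,0]-s["eef_pos"]*[1,1,0])
    print(nm,len(q),o.x,"rms",np.sqrt(np.mean(o.fun**2)),"in tool xy",t[:2])
fit((r<.028)&(Z>.09)&(Z<.118)&m["brass"],.021,"sleeve")
fit((r<.028)&(Z>.05)&(Z<.08)&(S<110),.015,"body?")
t=Z-s["eef_pos"][2]
fit((r<.022)&(t<-.0185)&(t>-.034)&(S<110),.0104,"plug")
fit((r<.025)&(t<-.0125)&(t>-.0155)&(S<110),.015,"flange")
# silhouettes (image columns) in bands
G=X[...,2]
v,u=np.mgrid[:420,:560]
for nm,lo,hi in(("plug",s["eef_pos"][2]-.033,s["eef_pos"][2]-.02),("flange",s["eef_pos"][2]-.016,s["eef_pos"][2]-.012),("sleeve",.095,.118),("barrel",.125,.1305)):
    k=(r<.03)&(Z>lo)&(Z<hi)
    if nm!="sleeve":k&=S<110
    rows=[((u[i][k[i]]).min(),(u[i][k[i]]).max()) for i in range(420) if k[i].sum()>3]
    print(nm,rows[:14])
for z in(.11,.128,.16):print(z,proj(p,[.5845,.0192,z]))
E
python3 cf.py
```

```text
sleeve 8 [0.5862 0.0185] rms 0.0010379418862227951 in tool xy [-0.0002  0.0005]
body? 142 [0.5855 0.0199] rms 0.002488188809133401 in tool xy [0.0014 0.0004]
plug 40 [0.5865 0.0208] rms 0.0013603356357995992 in tool xy [0.0018 0.0017]
flange 14 [0.587  0.0206] rms 0.0019442908896582045 in tool xy [0.0015 0.002 ]
plug [(np.int64(274), np.int64(281)), (np.int64(274), np.int64(281)), (np.int64(274), np.int64(281)), (np.int64(275), np.int64(281))]
flange [(np.int64(272), np.int64(283)), (np.int64(273), np.int64(281))]
sleeve [(np.int64(270), np.int64(287)), (np.int64(270), np.int64(287)), (np.int64(270), np.int64(287)), (np.int64(270), np.int64(287)), (np.int64(271), np.int64(287)), (np.int64(271), np.int64(287)), (np.int64(271), np.int64(286)), (np.int64(272), np.int64(285)), (np.int64(272), np.int64(284)), (np.int64(273), np.int64(282))]
barrel [(np.int64(277), np.int64(282)), (np.int64(275), np.int64(282)), (np.int64(275), np.int64(282)), (np.int64(273), np.int64(284)), (np.int64(274), np.int64(283)), (np.int64(274), np.int64(285))]
0.11 [279.0572 204.6806]
0.128 [278.9212 198.9524]
0.16 [278.6706 188.3967]
```

The plug hangs directly over the bore, about 0.5–1 px (1–2 mm) left of the coupler axis in the side view (plug columns 274–281, sleeve 270–287). Correct slightly, then go down to just inside the flare and feel.

```bash
python3 -m handwheel '{"travel":[[-0.012,-0.018,0],[-0.012,-0.018,0.15],[-0.012,-0.018,0.28],[-0.012,-0.018,0.35],[-0.012,-0.018,0.4],[-0.012,-0.018,0.4]],"twist":[[0,0,0],[0,0,0],[0,0,0],[0,0,0],[0,0,0],[0,0,0]],"hand":[24,24,24,24,24,24]}'
python3 cf.py; python3 gm.py 13|grep pos
```

```text
t: 17.5
eef_pos: [0.585, 0.0171, 0.1647]
tcp_rot: [0.564, 0.826, -0.0, -0.0]
ft_force: [0.1, -0.1, -1.1]
width: 0.028
sleeve 11 [0.5861 0.0188] rms 0.0007877265500454838 in tool xy [0.0012 0.0017]
body? 142 [0.5854 0.0197] rms 0.002709184648603379 in tool xy [0.0023 0.0014]
plug 65 [0.5856 0.0192] rms 0.0024970423514937426 in tool xy [0.0018 0.0013]
flange 8 [0.5871 0.0186] rms 0.002375401263333229 in tool xy [0.0006 0.0025]
plug [(np.int64(276), np.int64(283)), (np.int64(273), np.int64(284)), (np.int64(273), np.int64(284)), (np.int64(273), np.int64(284)), (np.int64(273), np.int64(284))]
flange [(np.int64(279), np.int64(284)), (np.int64(273), np.int64(283)), (np.int64(275), np.int64(282))]
sleeve [(np.int64(270), np.int64(287)), (np.int64(270), np.int64(287)), (np.int64(270), np.int64(287)), (np.int64(271), np.int64(287)), (np.int64(271), np.int64(287)), (np.int64(271), np.int64(286)), (np.int64(272), np.int64(285)), (np.int64(273), np.int64(284)), (np.int64(274), np.int64(282))]
barrel [(np.int64(274), np.int64(282)), (np.int64(274), np.int64(285))]
0.11 [279.0572 204.6806]
0.128 [278.9212 198.9524]
0.16 [278.6706 188.3967]
pos [0.585  0.0172 0.1648]
pos [0.585  0.0172 0.1648]
```

View pics/side_13.png

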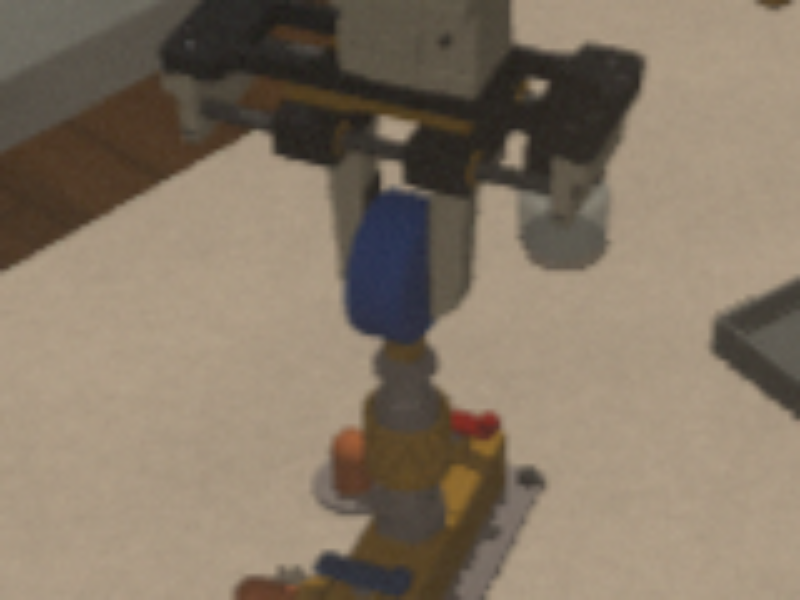

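Flange centre (crop x≈406) now lines up with the sleeve (≈406). Feel downward in small steps.

```bash
python3 -m handwheel '{"travel":[[0,0,0.03],[0,0,0.06],[0,0,0.06]],"twist":[[0,0,0],[0,0,0],[0,0,0]],"hand":[24,24,24]}'; python3 -m handwheel '{"travel":[[0,0,0.03],[0,0,0.06],[0,0,0.06]],"twist":[[0,0,0],[0,0,0],[0,0,0]],"hand":[24,24,24]}'
```

```text
t: 18.02
eef_pos: [0.585, 0.017, 0.1617]
tcp_rot: [0.564, 0.826, 0.0, 0.0]
ft_force: [0.2, -1.6, -3.5]
width: 0.0278
t: 18.4
eef_pos: [0.585, 0.017, 0.1586]
tcp_rot: [0.564, 0.826, -0.0, 0.0]
ft_force: [1.0, -0.7, -2.3]
width: 0.0283
```

```bash
python3 -m handwheel '{"travel":[[0,0,0.03],[0,0,0.05],[0,0,0.05]],"twist":[[0,0,0],[0,0,0],[0,0,0]],"hand":[24,24,24]}'; python3 -m handwheel '{"travel":[[0,0,0.03],[0,0,0.05],[0,0,0.05]],"twist":[[0,0,0],[0,0,0],[0,0,0]],"hand":[24,24,24]}'
```

```text
t: 18.77
eef_pos: [0.585, 0.0171, 0.1562]
tcp_rot: [0.564, 0.826, 0.0, 0.0]
ft_force: [0.8, -0.6, -2.4]
width: 0.0278
t: 19.15
eef_pos: [0.5851, 0.0171, 0.1554]
tcp_rot: [0.564, 0.826, -0.0, 0.001]
ft_force: [-0.2, -1.5, 6.6]
width: 0.028
```

Contact at eef z≈0.1555, where the valve face is expected (tip 12 mm below the mouth); side forces small. Push on gently.

```bash
python3 -m handwheel '{"travel":[[0,0,0.02],[0,0,0.04],[0,0,0.04]],"twist":[[0,0,0],[0,0,0],[0,0,0]],"hand":[24,24,24]}'; python3 gm.py 14|grep pos
```

```text
t: 19.52
eef_pos: [0.5851, 0.0171, 0.1544]
tcp_rot: [0.564, 0.826, -0.0, 0.001]
ft_force: [-2.4, -2.0, 10.7]
width: 0.0276
pos [0.5851 0.0171 0.1544]
pos [0.5851 0.0171 0.1544]
```

View pics/side_14.png

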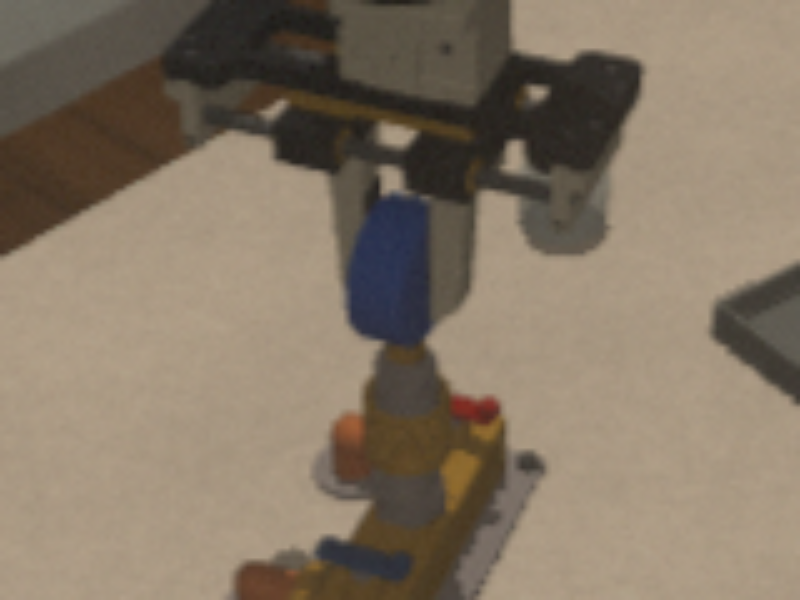

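The plug is well inside the bore, flange a few mm above the mouth; a slight side load says shift toward −x/−y a touch.

```bash
python3 -m handwheel '{"travel":[[-0.004,-0.006,0.02],[-0.004,-0.006,0.04],[-0.004,-0.006,0.04]],"twist":[[0,0,0],[0,0,0],[0,0,0]],"hand":[24,24,24]}';  python3 -m handwheel '{"travel":[[0,0,0.02],[0,0,0.03],[0,0,0.03]],"twist":[[0,0,0],[0,0,0],[0,0,0]],"hand":[24,24,24]}'
```

```text
t: 20.0
eef_pos: [0.5851, 0.0171, 0.1522]
tcp_rot: [0.564, 0.826, 0.0, 0.001]
ft_force: [-2.4, -1.6, 10.8]
width: 0.0278
t: 20.38
eef_pos: [0.5851, 0.0171, 0.151]
tcp_rot: [0.564, 0.826, 0.0, 0.001]
ft_force: [-3.3, -1.8, 11.2]
width: 0.0279
```

```bash
python3 -m handwheel '{"travel":[[0,-0.012,0.01],[0,-0.012,0.03],[0,-0.012,0.03]],"twist":[[0,0,0],[0,0,0],[0,0,0]],"hand":[24,24,24]}';  python3 -m handwheel '{"travel":[[0,0,0.02],[0,0,0.03],[0,0,0.03]],"twist":[[0,0,0],[0,0,0],[0,0,0]],"hand":[24,24,24]}'
```

```text
t: 20.75
eef_pos: [0.5851, 0.0171, 0.1498]
tcp_rot: [0.564, 0.826, 0.001, 0.001]
ft_force: [-2.5, -1.2, 12.0]
width: 0.0279
t: 21.12
eef_pos: [0.5851, 0.017, 0.1484]
tcp_rot: [0.564, 0.826, 0.001, 0.001]
ft_force: [-1.8, -1.9, 11.6]
width: 0.0277
```

```bash
python3 -m handwheel '{"travel":[[0,0,0.01],[0,0,0.02],[0,0,0.02]],"twist":[[0,0,0],[0,0,0],[0,0,0]],"hand":[24,24,24]}';  python3 gm.py 15|grep pos
```

```text
t: 21.5
eef_pos: [0.5851, 0.017, 0.1476]
tcp_rot: [0.564, 0.826, 0.001, 0.001]
ft_force: [-3.1, -2.7, 12.9]
width: 0.0277
pos [0.5851 0.017  0.1476]
pos [0.5851 0.017  0.1476]
```

View pics/side_15.png

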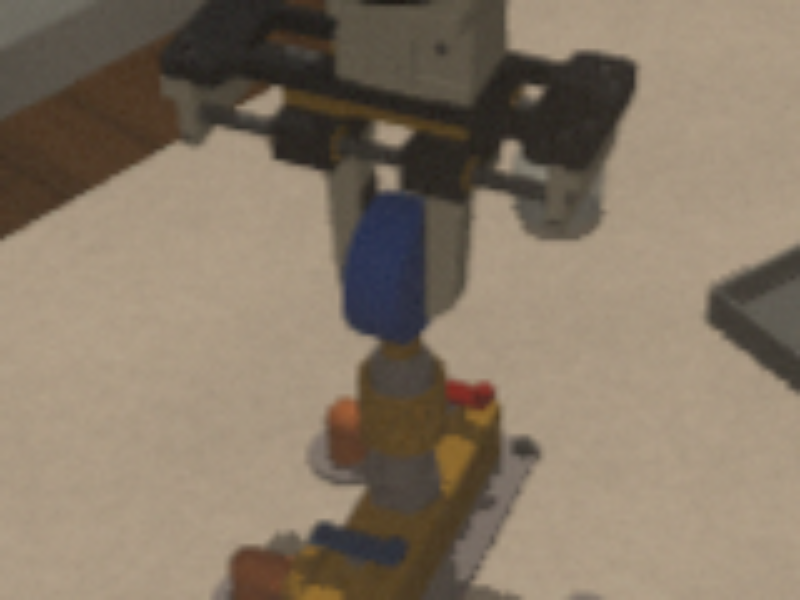

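Flange nearly at the mouth, sleeve still back. Small further steps.

```bash
for i in 1; do python3 -m handwheel '{"travel":[[0,-0.006,0.01],[0,-0.006,0.02],[0,-0.006,0.02]],"twist":[[0,0,0],[0,0,0],[0,0,0]],"hand":[24,24,24]}';  python3 gm.py 16|grep pos; done
```

```text
t: 21.98
eef_pos: [0.5851, 0.017, 0.1469]
tcp_rot: [0.564, 0.826, 0.001, 0.002]
ft_force: [-3.6, -2.3, 13.8]
width: 0.0278
pos [0.5851 0.017  0.1469]
pos [0.5851 0.017  0.1469]
```

View pics/side_16.png

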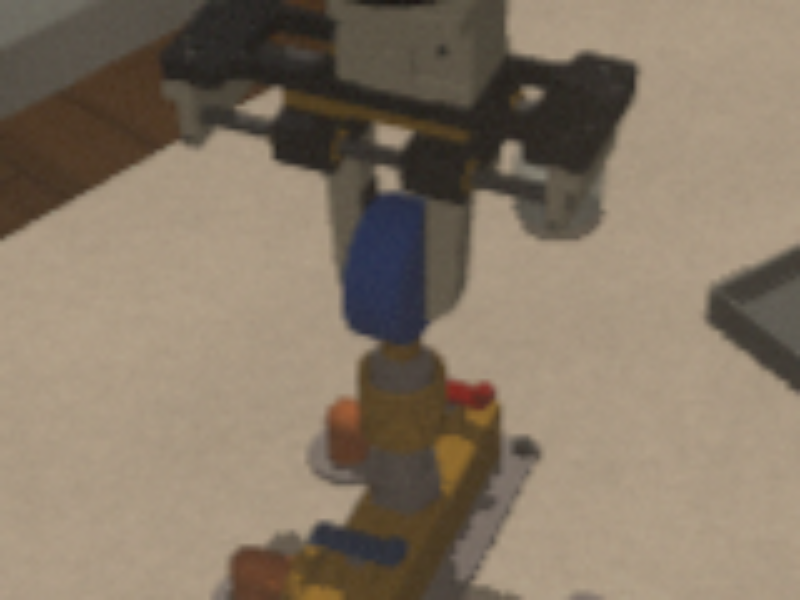

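The sleeve has sprung up around the flange (rim from crop y≈370 to ≈350, more steel bared below). Ease the push off, open, retreat.

```bash
python3 -m handwheel '{"travel":[[0,0,-0.03],[0,0,-0.06],[0,0,-0.06]],"twist":[[0,0,0],[0,0,0],[0,0,0]],"hand":[24,24,24]}'
```

```text
t: 22.45
eef_pos: [0.585, 0.017, 0.1473]
tcp_rot: [0.564, 0.826, 0.001, 0.001]
ft_force: [0.7, -0.9, 6.4]
width: 0.028
```

```bash
python3 -m handwheel '{"travel":[[0,0,-0.03],[0,0,-0.05],[0,0,-0.05]],"twist":[[0,0,0],[0,0,0],[0,0,0]],"hand":[24,24,24]}'
```

```text
t: 22.82
eef_pos: [0.5849, 0.017, 0.1478]
tcp_rot: [0.564, 0.826, 0.001, 0.0]
ft_force: [5.1, 1.4, -6.8]
width: 0.0278
```

It holds against a light pull (−7 N), so it is locked. Neutralise the loads and release.

```bash
python3 -m handwheel '{"travel":[[0,0.014,0.02],[0,0.014,0.02],[0,0.014,0.02],[0,0.014,0.02],[0,0.014,0.02],[0,0.014,-0.5],[0,0.014,-1.3],[0,0.014,-2.2],[0,0.014,-2.8],[-0.7,-2,-2.8],[-1.5,-4,-2.8],[-1.5,-4,-2.8]],"twist":[[0,0,0],[0,0,0],[0,0,0],[0,0,0],[0,0,0],[0,0,0],[0,0,0],[0,0,0],[0,0,0],[0,0,0],[0,0,0],[0,0,0]],"hand":[24,24,60,60,60,60,60,60,60,60,60,60]}'
python3 - <<'E'
from h import *
from bench import optics,spotter
np.set_printoptions(precision=4,suppress=True)
p=optics.capture("side");X=cloud(p);m=masks(p)
r=np.hypot(X[...,0]-.5845,X[...,1]-.0192)
S=hsv(p)[...,1]
k=(r<.028)&m["brass"]&(X[...,2]>.08);print("sleeve z",np.sort(X[k][:,2])[[0,5,-6,-1]],k.sum())
q=X[(r<.04)&m["blue"]&(X[...,2]>.14)];print("case",len(q),q.min(0),q.max(0))
cv2.imwrite("pics/side17.png",cv2.resize(p["color"][120:240,200:360],None,fx=5,fy=5));cv2.imwrite("pics/side17f.png",p["color"])
p=optics.capture("top");cv2.imwrite("pics/top17.png",p["color"])
for l in("gauge","blank_center","tray"):print(l,[(np.round(d["rect"]),d["confidence"]) for d in spotter.look_for(p,l)[:1]])
go([.58,.02,.2],111.3)
E
```

```text
t: 24.32
eef_pos: [0.4426, -0.1091, 0.2887]
tcp_rot: [0.564, 0.826, -0.0, -0.0]
ft_force: [0.3, -1.2, -0.1]
width: 0.0598Traceback (most recent call last):
  File "<stdin>", line 7, in <module>
IndexError: index 5 is out of bounds for axis 0 with size 4
```

```bash
python3 - <<'E'
from h import *
from bench import optics,spotter
np.set_printoptions(precision=4,suppress=True)
p=optics.capture("side");X=cloud(p);m=masks(p)
r=np.hypot(X[...,0]-.5845,X[...,1]-.0192)
H=hsv(p)
q=X[(r<.06)&m["blue"]&(X[...,2]>.12)];print("case",len(q),q.min(0),q.max(0))
k=(r<.028)&(H[...,0]>12)&(H[...,0]<32)&(H[...,1]>125)&(X[...,2]>.07)&(X[...,2]<.14);print("sleeve z",np.percentile(X[k][:,2],[0,5,95,100]),k.sum())
cv2.imwrite("pics/side17.png",cv2.resize(p["color"][120:240,200:360],None,fx=5,fy=5));cv2.imwrite("pics/side17f.png",p["color"])
p=optics.capture("top");cv2.imwrite("pics/top17.png",p["color"])
E
```

```text
case 169 [0.5652 0.0081 0.2022] [0.5951 0.0491 0.2244]
sleeve z [0.0951 0.0978 0.1297 0.1322] 189
```

View pics/side17.png

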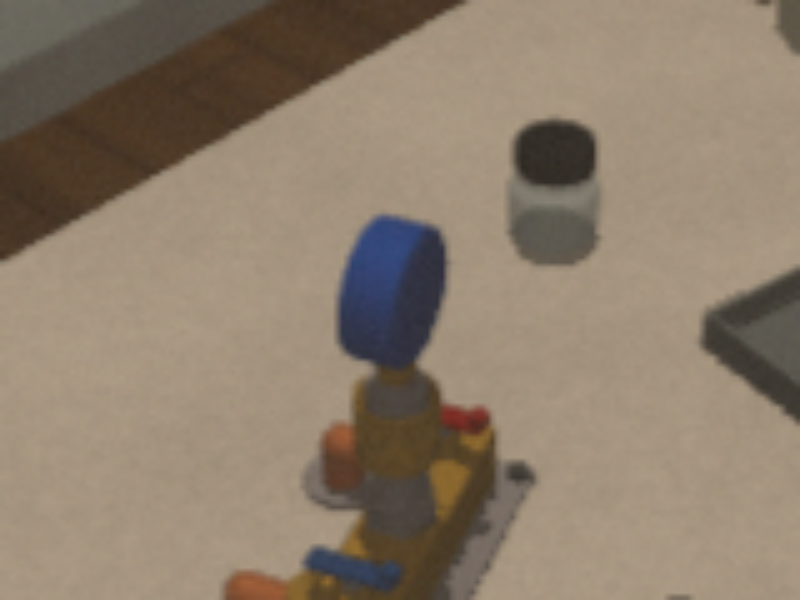

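View pics/side17f.png

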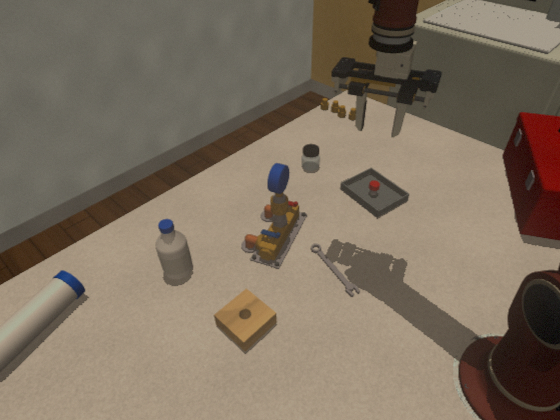

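View pics/top17.png

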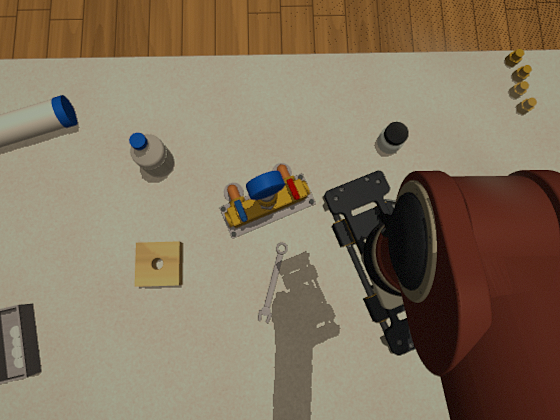

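The gauge stands upright in the coupler (full side view (279,180)). Brass spans z of about 0.095–0.130, so the sleeve is forward. The plug stands in the tray at (374,187), the bystanders are unmoved and the arm is clear. Handing in.

```bash
python3 -c "
from bench import ticket
print(ticket.job_done())"
```

```text
the job is handed in; nothing more can be done
None
```

The gauge is locked in the coupler and the red blanking plug is in the grey tray. I handed the job in at about 24.5 s of the 62 s allowed.

**What I did**
- **Sleeve:** I pulled it down until it met its stop, at about 16 N. It stayed back by itself and the plug popped up.
- **Blanking plug:** I lifted it out and set it in the middle of the tray. It is standing on its tip rather than lying on its side.
- **Gauge:** I pushed it in by feel in small steps, up to about 16 N, with at most about 4 N of side load. The sleeve sprang forward, I eased off the push and let go.

**Last checks**
- Before I let go, the gauge held against a light pull of about 5–7 N, so it was locked. That test also put a brief side load of about 5 N on it, which I took off before opening the fingers.
- In the last pictures the sleeve's brass spans about 95 to 130 mm above the counter, which matches the sleeve being forward. The gauge stands upright at the locked height, to within 2–3 mm.
- The bottle, jar and wrench have not moved, and the arm was touching nothing.

**What disagreed**
- The gripper showed about 22 mm higher in the camera than the reported tool position. I worked from the camera, and the contacts agreed with it.
- The gauge's measured sideways position also differed by 1–2 mm between methods. I settled that by lining it up in the side picture and then by feel.

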